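Dock the handheld order terminal in its spring-jaw charger

ROBOT

A 7-joint arm with a two-finger parallel gripper is mounted at the origin on a cart in front of the work surface, level with it; the furniture and walls round the work are solid. World frame = base frame: x ahead of the robot, y to its left, z up, the work surface at z = 0. Lengths are in m, angles in degrees, forces in N, time in s.
With the tool pointing down it reaches from about 0.425 to 0.875 m from the base axis. Payload 4.7 kg.
Tool frame: the origin (TCP) lies at the very end of the fingers, on their centre line; the grasp point (between the pads) lies env.tcp_to_grasp behind it (env.tcp_to_grasp is the distance from the TCP to the grasp point, in m); z points along the fingers, x is the direction in which the jaws open and shut, and the axes are right-handed (so a half turn about z gives the same grasp; the last joint's range is limited). The gripper opens to 87 mm and grips with 3 to 60 N. Pads are 19 mm wide; open, the fingers measure 117 mm over their backs; the gripper's body (75 mm by 190 mm) begins 51 mm behind the grasp point.
Start: joints at [75.12, 18.392, -4.016, 83.108, 1.295, 78.541, -3.26], TCP at [0.176, -0.626, 0.223] pointing down, gripper open.
Joint ranges: [-163.93, 163.93], [-17.29, 119.83], [-79.2, 71.16], [3.27, 140.29], [-89.18, 269.18], [5.43, 117.66], [-154.24, 154.24]. Speed limits (degrees/s): [147.25, 147.25, 180, 180, 180, 180, 180].

INTERFACE

Orientations are given as [roll, pitch, yaw] about the fixed x, y, z axes, in that order (R = Rz(yaw) Ry(pitch) Rx(roll)).
In Python, from cell import env gives the robot as it stands. The module is installed in compiled form; this text tells all that it offers.
- The arm moves only by the tool send_rows, never from a script. Its argument "steps" is a list of rows, each a list of 3 entries, a list of its own where there are three numbers: the shift along the tool's x, y, z in m, then the turn, a rotation vector about the tool's x, y, z in rad, then the finger opening in m, from 0 to 0.087. A call has exactly 5 rows; each row is the pose to reach, as a shift and turn from the pose commanded when the call began, along the tool's axes at that moment; what a row does not reach only later rows make up. A row lasts 1/12 s, in which the tool goes at most 41.7 mm and 7.16 degrees, less where a joint would pass 70% of its speed; a pose out of reach is approached as far as the arm can. A call with a gripper value outside its range is refused whole. The fingers move at their own pace and stop on an object; "grip_force" is the grip in N (left out, the last holds). Time passes only in rows, so rows that repeat a pose let the fingers close, or fill a call up. It gives the time, the measured TCP pose, the force and the opening at its end, in the units of the state.
- env.get_obs(): the state, without advancing time (a new reading comes with each control period).
- env.read_camera(name): name is "side" or "top"; returns a dict with "pixels" (480x640x3 uint8, red, green, blue), "fx", "fy", "cx", "cy" (pixels), "position" and "rotation" of the camera in the world. Camera axes: x right, y up, looking along -z (the intrinsics and any distortion apply to the point x, -y, -z); pixel columns grow to the right and rows downward; lengths in m; the calibration is good to about 2 mm. A picture is of the moment at which its call begins. There is no depth.
- env.sign_off(): hands the job in, once; it reports no verdict.
The state is a dict: "time_s": time; "qpos": joint angles; "joint_velocities": joint speeds; "effort": joint torques, N m; "tool_pos": TCP position; "tool_rot": TCP orientation; "force": force on the tool from outside, world axes, zero at the start; "wrist_torque": the same for the moment, N m; "grip_width": finger opening in m.
Only numpy, scipy, OpenCV 4.12 (cv2) and the standard library are available. Lean on these libraries where they do the work, as an engineer would, in place of code of your own. Each camera call takes 0.05 s, during which the arm holds its last target.

TASK

Put the handheld order terminal that lies on the worktop back into its charging dock, screen up: slip its key end (the end with the contacts) under the dock's two fixed hooks, then press the other end down until the spring jaw snaps over it, so that the terminal lies flat on the plate, held at both ends. The dock stands on a springy neck: press gently and do not bend it far over. Leave the other things on the worktop where they stand.

Things in the scene. Friction and masses are not known exactly. Their poses are not given: they have to be found in the camera images.
- terminal_center (a point): centre of the order terminal: loose flat grey block with a dark screen, lying screen up; 132 mm long (x), 58 mm wide (y), 16 mm thick (z), about 0.2 kg. x runs along its length from the key end (three small grey keys) to the scanner end (dark window in the end face), z out of the screen. Ends 66 mm either side of this point, underside 8 mm below. Grasp it across its width.
- terminal_key_end (a point): middle of the terminal's end face at the key end, where the four brass charging contacts are; 66 mm from terminal_center along its -x, same axes. This end goes under the dock's hooks.
- dock_seat (a point): centre of the upper face of the dock's tilted plate (44 mm wide, some 64 mm above the worktop, on a foot 124 x 88 mm fixed to the worktop): here lies the centre of the docked terminal's underside. x runs up the plate's slope (0.12 rad unloaded) from the hooks to the spring jaw, z stands square on the plate. The docked terminal's axes are parallel to these, its centre 8 mm out along z.
- dock_cradle (a joint): rocking of the plate (with hooks, jaw, pad) on its springy rubber neck, about a level axis 24 mm under the plate's centre, rad: 0 unloaded, + = jaw end down. It yields 0.67 rad per N m, so the jaw end sinks about 5 mm under the 8 to 10 N (near that end) that snap the terminal in: its unloaded pose is not where the press ends; press on until it snaps. Keep it within 0.3 either way.
- dock_pad (a joint): sprung anti-rattle pad, a black button 15 mm across in the plate, 34 mm up from dock_seat. 0 = standing 5 mm proud, 0.005 = flush (m); pushes up with 8 N, 10 N when flush. The terminal must be pressed down on it until the jaw's nose closes over the screen's edge; it then holds the terminal up against the nose (docked reading about 0.004).
- dock_hooks (a point): plate surface at the stop face of the two fixed J hooks at the plate's low end, 66 mm from dock_seat along -x; same axes. Hooks 13 mm wide, at y = +/-15.5 mm. They overhang the plate by 6 mm towards +x, underside 19 mm and top 23 mm above it: the terminal's key end goes under them with its other end raised (0.34 rad from the plate clears the jaw); straight from above it lands on them.
- dock_jaw (a joint): spring jaw at the plate's high end, slippery plastic, 38 mm wide; slides along the plate's x. 0 = at rest (upright face 63 mm up from dock_seat), grows as it is pushed open (m), stop at 0.014; pushes back with 3 N plus 0.5 N per mm. It opens to about 0.008 as the scanner end is pressed past its nose, then snaps back over the screen's edge to about 0.003, its docked reading.
- jaw_nose (a point): tip of the jaw's rounded nose (moves with the jaw), at rest 59 mm from dock_seat along x, 20.5 mm above the plate. The nose overhangs the jaw's face by 4 mm, 17 to 24 mm above the plate. Above it a sloping lead-in leans outward, to 11 mm behind the tip at 41 mm above the plate; the scanner end of a hooked terminal meets it when raised about 0.27 rad.
- jigger: steel double measure, 46 mm across and 78 mm tall, standing; origin at the centre of its foot; leave it alone
- shaker: small shaker, 44 mm across and 90 mm tall, standing; origin at the centre of its foot; leave it alone
- milk_jug: small steel jug with a handle, 101 x 69 mm and 92 mm tall, standing; origin under its middle; leave it alone
- tub_berries: clear square tub, 69 mm wide and 75 mm tall, standing; origin at the centre of its foot; leave it alone
There are look-alikes about, which are no part of the job. What is shaped like the part that bears dock_seat but orange is not meant.

How it is judged:
By the outcome, as a careful person would: the job done as asked, in the order asked, and still so for the second after the job is handed in, with the robot touching nothing.
It also fails if it takes over 54 s, if anything falls off the work surface, if the arm or the gripper's body presses on something with over 40 N, if the wrist force passes 120 N, or if a joint passes its speed limit or range.

## Working session

There is one attempt and no reset: what is moved stays moved. The work goes in short steps, Python scripts to look and compute and a tool call to move; the robot and the scene stay as the last step left them, time stands still between calls to the robot, and variables do not carry over. Pictures are saved under pics/ and viewed, and the job is handed in when it is done.

Besides the shell and the picture viewer there is one more tool, called by a JSON object that holds its "api" and its "payload", one argument or row to a line. send_rows: Moves the arm, as the interface text tells. Its arguments: {"type":"object","properties":{"steps":{"type":"array"},"grip_force":{"type":"number"}},"required":["steps"]}

```bash
mkdir -p pics
python3 - <<'E'
from cell import env
import cv2,json
print(env.get_obs(), env.tcp_to_grasp)
for n in("side","top"):
    c=env.read_camera(n); cv2.imwrite(f"pics/{n}0.png",c["pixels"][:,:,::-1])
    print(n,{k:v for k,v in c.items() if k!="pixels"})
E
```

```text
{'time_s': 0.0, 'qpos': array([75.12162303, 18.43886409, -4.01479328, 83.17448004,  1.29508542,
       78.54202964, -3.26030585]), 'joint_velocities': array([-0.03094994, -0.00576111, -0.00030979, -0.00732514, -0.04325587,
        0.14863148,  0.13625052]), 'effort': array([ 1.17017862e-03, -4.91285348e+01, -4.03574500e-01, -3.12524235e+01,
       -6.42375438e-02,  4.35809931e-02,  1.84777609e-04]), 'tool_pos': array([ 0.17553114, -0.6252701 ,  0.22146734]), 'tool_rot': array([ 1.79993868e+02,  1.10127409e-01, -7.43128780e+01]), 'force': array([-0.93102655, -0.54712954, -0.01807041]), 'wrist_torque': array([ 0.02519571,  0.03305545, -0.05493587]), 'grip_width': 0.08713759216066277} 0.0187
side {'fx': 439.1110993469236, 'fy': 439.1110993469236, 'cx': 320.4166721594111, 'cy': 240.2430109421781, 'position': array([0.09880965, 0.76403383, 0.49176919]), 'rotation': array([  66.46469136,   -0.69972325, -148.68674101])}
top {'fx': 434.4097760545965, 'fy': 434.4097760545965, 'cx': 311.4629629415533, 'cy': 237.60352179068482, 'position': array([0.35571872, 0.00517237, 1.13120881]), 'rotation': array([ 11.50601556,  -0.10796842, -93.91426307])}
```

View pics/side0.png

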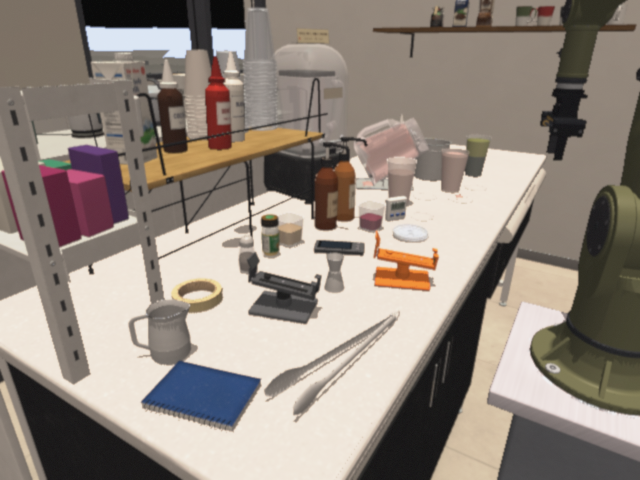

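View pics/top0.png

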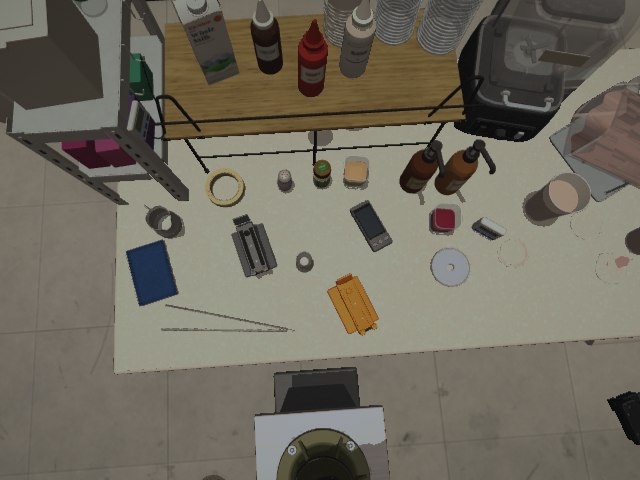

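Terminal candidates: grey block with a dark screen at top (371,226), small white/grey timer at (489,228), blue notebook at (152,272). Dock candidates: dark grey (254,248), orange look-alike (354,305). I choose the block at (371,226) and the grey dock, and check both in close crops.

```bash
cat > h.py <<'E'
import numpy as np,cv2
from scipy.spatial.transform import Rotation as R
from cell import env
def RM(rpy): return R.from_euler('xyz',rpy,degrees=True).as_matrix()
def ray(c,u,v):
    d=np.array([(u-c['cx'])/c['fx'],-(v-c['cy'])/c['fy'],-1.0]); return np.array(c['position']),RM(c['rotation'])@d
def onz(c,u,v,z):
    p,d=ray(c,u,v); return p+d*(z-p[2])/d[2]
def proj(c,P):
    q=RM(c['rotation']).T@(np.array(P)-c['position']); return np.array([c['cx']+c['fx']*q[0]/-q[2], c['cy']-c['fy']*q[1]/-q[2]])
def tri(c1,p1,c2,p2):
    A=[];b=[]
    for c,p in((c1,p1),(c2,p2)):
        o,d=ray(c,*p); d=d/np.linalg.norm(d); M=np.eye(3)-np.outer(d,d); A.append(M); b.append(M@o)
    return np.linalg.lstsq(np.vstack(A),np.hstack(b),rcond=None)[0]
def crop(c,x0,y0,w,h,s,name):
    im=cv2.resize(c['pixels'][y0:y0+h,x0:x0+w,::-1],None,fx=s,fy=s,interpolation=cv2.INTER_CUBIC); cv2.imwrite(f'pics/{name}.png',im)
E
python3 - <<'E'
from h import *
t=env.read_camera("top"); s=env.read_camera("side")
import pickle; pickle.dump((t,s),open('c0.pkl','wb'))
crop(t,340,190,70,70,8,'tt'); crop(t,220,205,70,80,7,'td'); crop(s,300,230,80,40,10,'st'); crop(s,235,245,100,85,7,'sd')
E
```

```text
(no output)
```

View pics/tt.png

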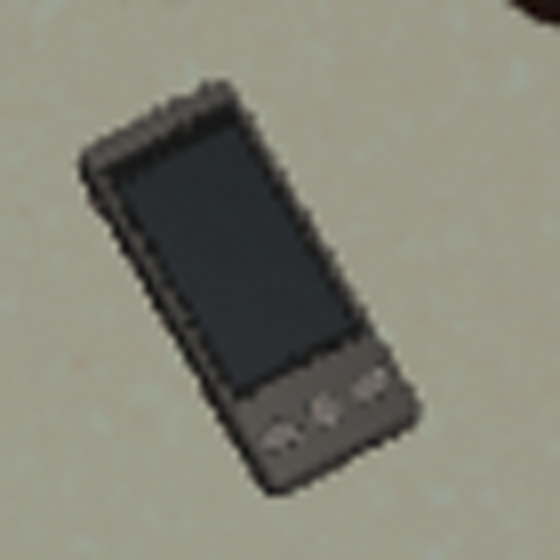

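View pics/td.png

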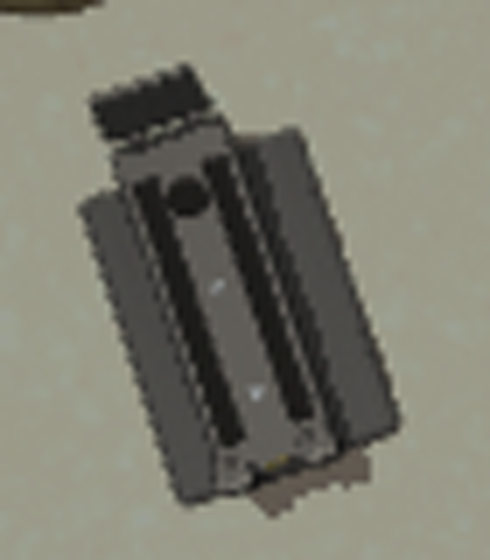

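View pics/st.png

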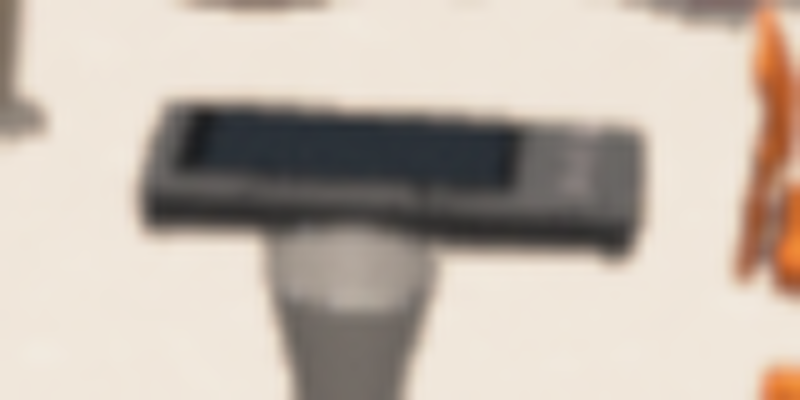

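View pics/sd.png

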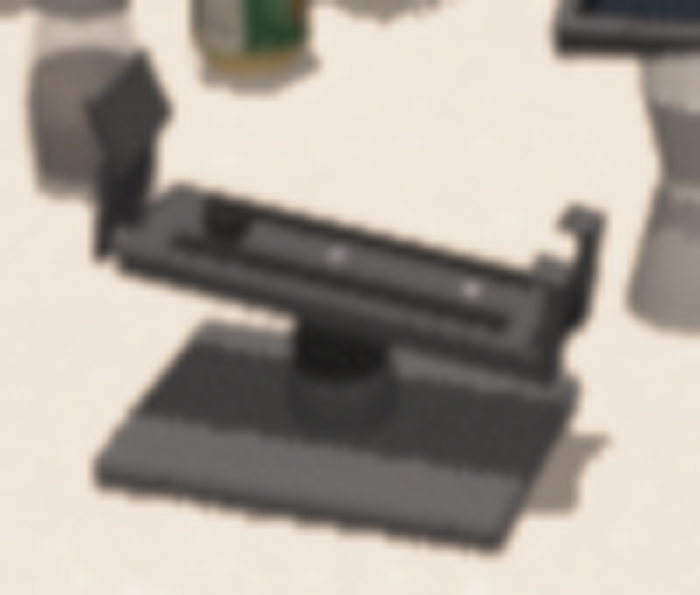

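Run:
```python
from h import *
import pickle
t,s=pickle.load(open('c0.pkl','rb'))
f=lambda p,o,k:(o[0]+(p[0]+.5)/k-.5,o[1]+(p[1]+.5)/k-.5)
T=lambda p:f(p,(220,205),7); S=lambda p:f(p,(235,245),7)
for n,a,b in [('pad',(187,196),(224,218)),('scr1',(218,287),(338,254)),('scr2',(256,392),(471,289))]:
    P=tri(t,T(a),s,S(b)); print(n,P.round(4),(proj(t,P)-T(a)).round(2),(proj(s,P)-S(b)).round(2))
# terminal
g=cv2.cvtColor(np.ascontiguousarray(t['pixels']),cv2.COLOR_RGB2GRAY)
m=(g<125).astype(np.uint8); 
n,l,st,ce=cv2.connectedComponentsWithStats(m)
for c,(i) in [('term',l[226,371]),('dock',l[250,254])]:
    cn=cv2.findContours((l==i).astype(np.uint8),cv2.RETR_EXTERNAL,cv2.CHAIN_APPROX_NONE)[0][0]
    print(c,st[i],cv2.minAreaRect(cn))
    bx=cv2.boxPoints(cv2.minAreaRect(cn)); W=np.array([onz(t,*p,.012 if c=='term' else .01)for p in bx]); print(W.round(4),W.mean(0))
tc=[onz(t,*f(p,(340,190),8),.016) for p in [(225,80),(82,158),(275,492),(418,412)]]
print(np.array(tc).round(4)); tc=np.array(tc); c=tc.mean(0); ax=(tc[0]+tc[1]-tc[2]-tc[3])/2; print(c,ax,np.degrees(np.arctan2(ax[1],ax[0])),np.linalg.norm(ax))
tc=np.array([onz(s,*f(p,(300,230),10),.016) for p in [(150,195),(640,130),(630,215),(170,103)]]); print(tc.round(4),tc.mean(0))
# foot outline top crop corners
ft=np.array([onz(t,*T(p),.012) for p in [(80,207),(298,127),(400,430),(185,505)]]);print(ft.round(4),ft.mean(0))
fb=np.array([onz(s,*S(p),.0) for p in [(98,488),(500,550),(578,400)]]);print(fb.round(4))
for p in [(90,95),(190,65),(213,105),(108,143)]: print('jaw',onz(t,*T(p),.064+.008+.03))
for p,q in[((232,470),(552,265)),((306,435),(585,215))]: print('hook',tri(t,T(p),s,S(q)))
```

```text
pad [0.5941 0.1495 0.0719] [0.1  0.15] [-0.22 -0.05]
scr1 [0.5612 0.1404 0.0657] [0.21 0.32] [-0.46 -0.11]
scr2 [0.5232 0.1291 0.0605] [0.22 0.37] [-0.52 -0.11]
term [ 349  200   44   52 1149] ((370.43780517578125, 225.53628540039062), (50.89097213745117, 22.962120056152344), 59.74356460571289)
[[ 0.653  -0.1141  0.012 ]
 [ 0.6814 -0.1698  0.012 ]
 [ 0.5573 -0.2257  0.012 ]
 [ 0.5302 -0.1708  0.012 ]] [ 0.6054528  -0.17011591  0.012     ]
dock [ 231  214   47   65 1916] ((252.75001525878906, 245.75), (65.14291381835938, 34.46882247924805), 71.56504821777344)
[[0.6454 0.2104 0.01  ]
 [0.6694 0.1225 0.01  ]
 [0.5002 0.0765 0.01  ]
 [0.4778 0.1621 0.01  ]] [0.57321602 0.14286078 0.01      ]
[[ 0.6752 -0.1692  0.016 ]
 [ 0.6516 -0.1193  0.016 ]
 [ 0.5353 -0.1723  0.016 ]
 [ 0.5586 -0.2215  0.016 ]]
[ 0.60518852 -0.17056298  0.016     ] [0.116471   0.05271296 0.        ] 24.350767954628438 0.1278442457169579
[[ 0.6447 -0.1152  0.016 ]
 [ 0.5561 -0.2221  0.016 ]
 [ 0.5342 -0.1717  0.016 ]
 [ 0.6718 -0.1689  0.016 ]] [ 0.60170633 -0.16946559  0.016     ]
[[0.6065 0.1982 0.012 ]
 [0.6319 0.115  0.012 ]
 [0.514  0.0826 0.012 ]
 [0.4916 0.1631 0.012 ]] [0.56098356 0.13974055 0.012     ]
[[0.6079 0.1941 0.    ]
 [0.4932 0.1583 0.    ]
 [0.5166 0.0791 0.    ]]
jaw [0.6260204  0.17796484 0.102     ]
jaw [0.63444418 0.1427928  0.102     ]
jaw [0.61953049 0.13535883 0.102     ]
jaw [0.60842398 0.17228004 0.102     ]
hook [0.49272262 0.13591726 0.08068748]
hook [0.50115351 0.10872126 0.0820047 ]
```

Run:
```python
from h import *
import pickle
t,s=pickle.load(open('c0.pkl','rb'))
for n,p,z in [('jigger',(304,262),.078),('shaker?',(285,179),.09),('spice',(322,174),.09),('tub1',(356,172),.075),('tub2',(446,219),.075),('timer',(489,228),.04),('bottle',(418,172),.16),('jug',(164,221),.092),('shelfedge',(315,130),.25)]:
    print(n,onz(t,*p,z).round(3))
for n,a,b in [('shelf post',(313,162),(145,300)),]: pass
# body corners at terminal grasp
c=np.array([.604,-.170]);y=np.radians(-65.65);X=np.array([np.cos(y),np.sin(y)]);Y=np.array([X[1],-X[0]])
for off in(0,):
  for a in(-.095,.095):
    for b in(-.0375,.0375): print((c+a*X+b*Y).round(3))
crop(t,260,130,260,160,3,'ctx'); crop(s,230,170,200,140,4,'ctxs')
```

```text
jigger [0.51  0.011 0.078]
shaker? [0.722 0.045 0.09 ]
spice [ 0.729 -0.049  0.09 ]
tub1 [ 0.733 -0.137  0.075]
tub2 [ 0.595 -0.351  0.075]
timer [ 0.571 -0.47   0.04 ]
bottle [ 0.693 -0.271  0.16 ]
jug [0.633 0.348 0.092]
shelfedge [ 0.773 -0.033  0.25 ]
[ 0.599 -0.068]
[ 0.531 -0.099]
[ 0.677 -0.241]
[ 0.609 -0.272]
```

View pics/ctx.png

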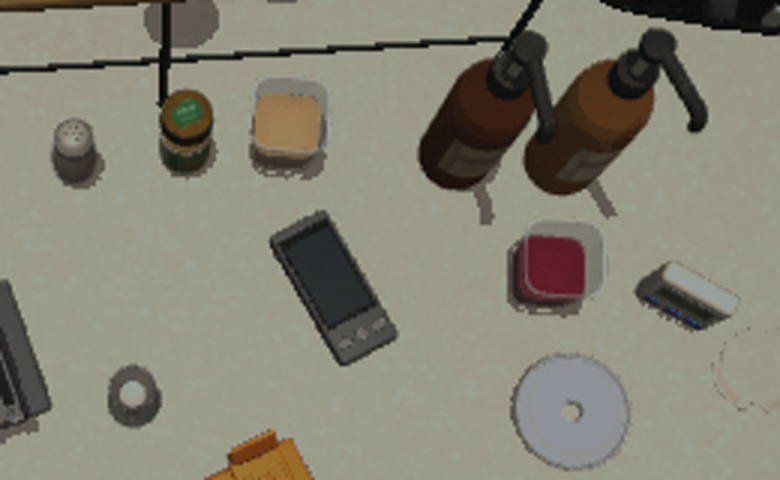

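View pics/ctxs.png

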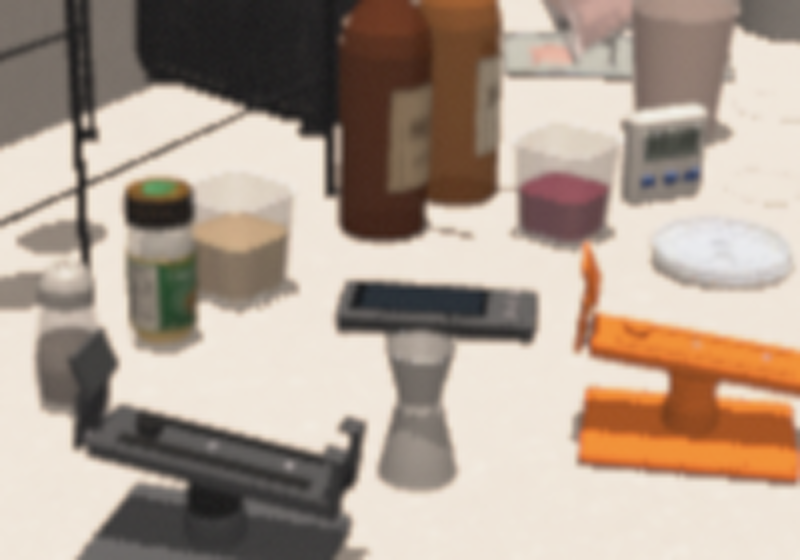

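```bash
cat >> h.py <<'E'
def plan(pos,M):
    o=env.get_obs(); A=RM(o['tool_rot']); d=A.T@(np.array(pos)-o['tool_pos']); r=R.from_matrix(A.T@M).as_rotvec()
    print('t',round(o['time_s'],2),'pos',o['tool_pos'].round(4),'rot',o['tool_rot'].round(2),'F',o['force'].round(1),'w',round(o['grip_width'],4))
    print('shift',d.round(4),'turn',r.round(4),'deg',np.degrees(np.linalg.norm(r)).round(1))
def tool(yaw_term,pitch):  # terminal axes yaw, tilt up of +x (rad) -> tool matrix, tool x=-term y, tool z=-term z
    z=R.from_euler('z',yaw_term,degrees=True).as_matrix()@R.from_euler('y',-pitch).as_matrix()
    return z@np.array([[0,-1,0],[-1,0,0],[0,0,-1.]])
E
python3 - <<'E'
from h import *
import pickle
t,s=pickle.load(open('c0.pkl','rb'))
print(onz(t,413,183,0),onz(t,413,183,.05))
plan([.604,-.170,.18],tool(24.35,0))
E
```

```text
[ 0.71818576 -0.29945356  0.        ] [ 0.70216454 -0.28598894  0.05      ]
t 0.2 pos [ 0.1757 -0.6255  0.2219] rot [ 1.800e+02  6.000e-02 -7.431e+01] F [-0.5  0.3  0.6] w 0.087
shift [-0.3226 -0.5356  0.0422] turn [-0.      0.0011 -0.1511] deg 8.7
```

{"api": "send_rows", "payload": {
  "steps": [
    [[-0.02,-0.033,0],[0,0,0],0.087],
    [[-0.04,-0.066,0],[0,0,0],0.087],
    [[-0.06,-0.1,0],[0,0,0],0.087],
    [[-0.08,-0.133,0],[0,0,0],0.087],
    [[-0.1,-0.165,0],[0,0,0],0.087]
  ]
}}

```text
time_s: 0.62
tool_pos: [0.3087, -0.4832, 0.2224]
tool_rot: [-180.0, 0.0, -74.3]
force: [0.8, -0.9, 0.1]
grip_width: 0.0872
```

{"api": "send_rows", "payload": {
  "steps": [
    [[-0.02,-0.033,0],[0,0,0],0.087],
    [[-0.04,-0.066,0],[0,0,0],0.087],
    [[-0.06,-0.1,0],[0,0,0],0.087],
    [[-0.08,-0.133,0],[0,0,0],0.087],
    [[-0.1,-0.165,0],[0,0,0],0.087]
  ]
}}

```text
time_s: 1.03
tool_pos: [0.4404, -0.3423, 0.2226]
tool_rot: [-180.0, -0.0, -74.3]
force: [-0.4, -0.6, -0.6]
grip_width: 0.0868
```

{"api": "send_rows", "payload": {
  "steps": [
    [[-0.02,-0.033,0],[0,0,-0.03],0.087],
    [[-0.04,-0.066,0],[0,0,-0.06],0.087],
    [[-0.06,-0.1,0],[0,0,-0.09],0.087],
    [[-0.08,-0.133,0],[0,0,-0.12],0.087],
    [[-0.1,-0.165,0],[0,0,-0.15],0.087]
  ]
}}

```text
time_s: 1.45
tool_pos: [0.5722, -0.2015, 0.2225]
tool_rot: [-180.0, -0.0, -65.6]
force: [0.8, -0.9, 0.4]
grip_width: 0.0865
```

Run:
```python
from h import *
plan([.604,-.170,.12],tool(24.35,0))
```

```text
t 1.45 pos [ 0.5722 -0.2015  0.2225] rot [-1.800e+02 -1.000e-02 -6.563e+01] F [ 0.8 -0.9  0.4] w 0.0865
shift [-0.0156 -0.0419  0.1025] turn [-0.0001 -0.0002  0.0003] deg 0.0
```

{"api": "send_rows", "payload": {
  "steps": [
    [[-0.005,-0.013,0.02],[0,0,0],0.087],
    [[-0.01,-0.026,0.05],[0,0,0],0.087],
    [[-0.0155,-0.042,0.08],[0,0,0],0.087],
    [[-0.0155,-0.042,0.105],[0,0,0],0.087],
    [[-0.0155,-0.042,0.13],[0,0,0],0.087]
  ]
}}

```text
time_s: 1.87
tool_pos: [0.6033, -0.17, 0.0908]
tool_rot: [180.0, 0.1, -65.6]
force: [0.3, -0.6, 0.8]
grip_width: 0.0869
```

Run:
```python
from h import *
t=env.read_camera("top"); s=env.read_camera("side")
crop(t,320,150,140,130,5,'a1t'); crop(s,280,150,160,130,5,'a1s')
plan([.604,-.170,.004],tool(24.35,0))
```

```text
t 1.97 pos [ 0.5994 -0.1708  0.0875] rot [179.59   0.36 -65.68] F [-0.1 -0.5 -0.6] w 0.0869
shift [ 0.0017 -0.0051  0.0834] turn [ 0.0072  0.0063 -0.0006] deg 0.5
```

View pics/a1t.png

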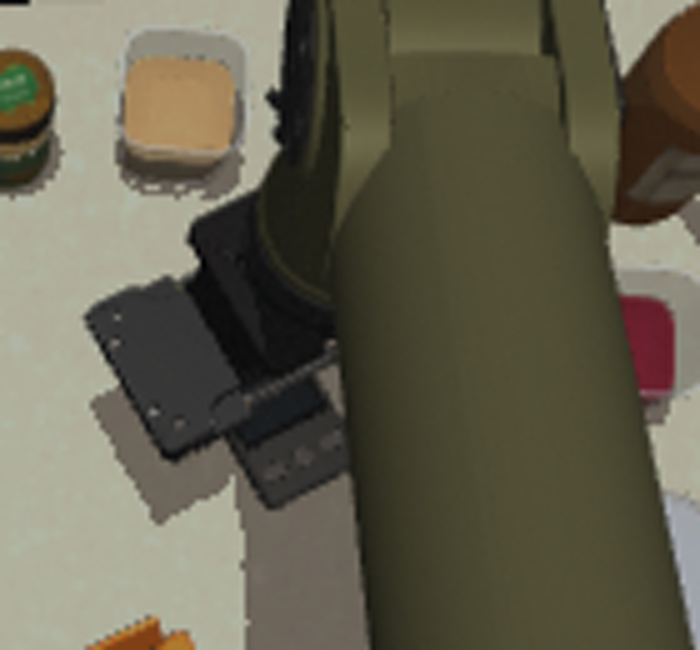

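View pics/a1s.png

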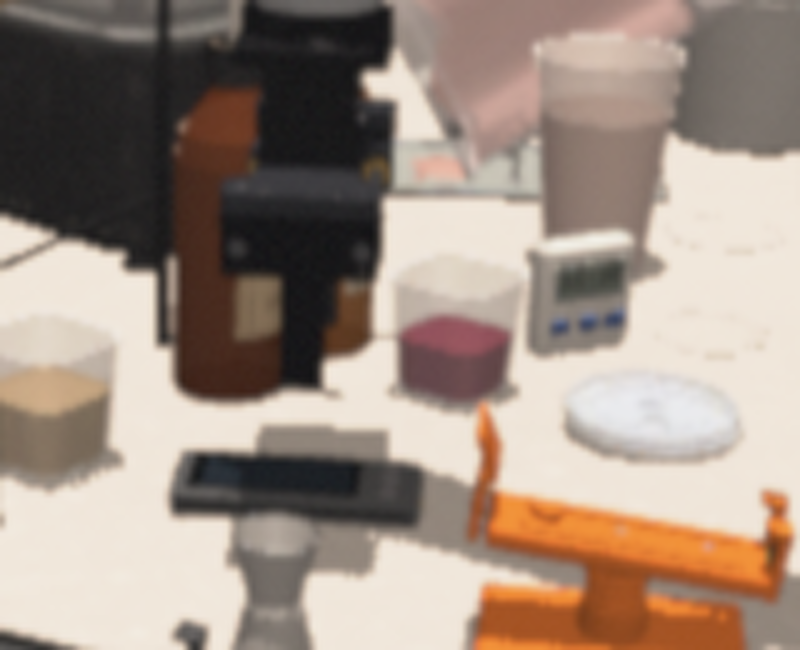

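{"api": "send_rows", "payload": {
  "steps": [
    [[0,0,0.015],[0,0,0],0.087],
    [[0,0,0.03],[0,0,0],0.087],
    [[0,0,0.045],[0,0,0],0.087],
    [[0,0,0.055],[0,0,0],0.087],
    [[0,0,0.055],[0,0,0],0.087]
  ]
}}

```text
time_s: 2.38
tool_pos: [0.602, -0.172, 0.0365]
tool_rot: [179.9, 0.1, -65.7]
force: [-0.3, 0.4, -0.3]
grip_width: 0.0869
```

Run:
```python
from h import *
s=env.read_camera("side")
crop(s,280,150,160,130,5,'a2s')
plan([.604,-.170,.004],tool(24.35,0))
```

```text
t 2.43 pos [ 0.6028 -0.172   0.0377] rot [ 1.7996e+02  2.0000e-02 -6.5740e+01] F [-0.5 -0.6 -0. ] w 0.0868
shift [-0.0013 -0.0019  0.0337] turn [ 0.0007  0.0004 -0.0016] deg 0.1
```

View pics/a2s.png

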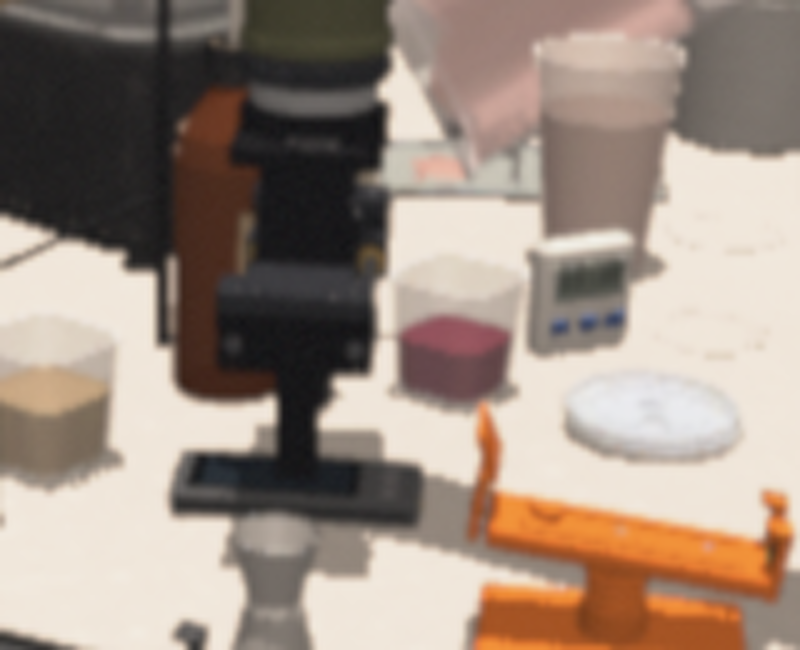

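{"api": "send_rows", "payload": {
  "steps": [
    [[-0.001,-0.001,0.012],[0,0,0],0.087],
    [[-0.001,-0.001,0.023],[0,0,0],0.087],
    [[-0.001,-0.001,0.031],[0,0,0],0.087],
    [[-0.001,-0.001,0.033],[0,0,0],0.087],
    [[-0.001,-0.001,0.033],[0,0,0],0.087]
  ]
}}

```text
time_s: 2.85
tool_pos: [0.6027, -0.1702, 0.0033]
tool_rot: [179.9, 0.1, -65.7]
force: [-0.0, -0.5, 0.1]
grip_width: 0.0874
```

{"api": "send_rows", "payload": {
  "steps": [
    [[0,0,0],[0,0,0],0.07],
    [[0,0,0],[0,0,0],0.06],
    [[0,0,0],[0,0,0],0.055],
    [[0,0,0],[0,0,0],0.05],
    [[0,0,0],[0,0,0],0.05]
  ],
  "grip_force": 30
}}

```text
time_s: 3.27
tool_pos: [0.6038, -0.1705, 0.0049]
tool_rot: [-180.0, -0.0, -65.7]
force: [0.2, 0.2, 0.3]
grip_width: 0.0613
```

{"api": "send_rows", "payload": {
  "steps": [
    [[0,0,0],[0,0,0],0.05],
    [[0,0,0],[0,0,0],0.05],
    [[0,0,0],[0,0,0],0.05],
    [[0,0,0],[0,0,0],0.05],
    [[0,0,0],[0,0,0],0.05]
  ],
  "grip_force": 30
}}

```text
time_s: 3.68
tool_pos: [0.6039, -0.1708, 0.0049]
tool_rot: [-180.0, -0.0, -65.7]
force: [-0.1, -1.1, 2.6]
grip_width: 0.0578
```

{"api": "send_rows", "payload": {
  "steps": [
    [[0,0,-0.02],[0,0,0],0.05],
    [[0,0,-0.05],[0,0,0],0.05],
    [[0,0,-0.09],[0,0,0],0.05],
    [[0,0,-0.13],[0,0,0],0.05],
    [[0,0,-0.165],[0,0,0],0.05]
  ]
}}

```text
time_s: 4.1
tool_pos: [0.6031, -0.1698, 0.171]
tool_rot: [180.0, 0.1, -65.7]
force: [1.6, -0.7, -2.3]
grip_width: 0.058
```

Run:
```python
from h import *
plan([.56,0.,.2],tool(16.2,0.2))
plan([.545,0.140,.2],tool(16.2,0.46))
```

```text
t 4.1 pos [ 0.6031 -0.1698  0.171 ] rot [ 1.7997e+02  6.0000e-02 -6.5690e+01] F [ 1.6 -0.7 -2.3] w 0.058
shift [-0.1725 -0.0306 -0.0289] turn [0.2002 0.0151 0.141 ] deg 14.1
t 4.1 pos [ 0.6031 -0.1698  0.171 ] rot [ 1.7997e+02  6.0000e-02 -6.5690e+01] F [ 1.6 -0.7 -2.3] w 0.058
shift [-0.3062 -0.0746 -0.0288] turn [0.4597 0.0335 0.1388] deg 27.6
```

```bash
cat >> h.py <<'E'
SEAT=np.array([.5615,.1402,.064]); YAW=16.2; GX=-.0004; GZ=-.0031
def dockpose(x0,z0,a,y=0.,cr=0.,seat=None,yaw=None,gx=None):
    "TCP pose with the terminal's lower key edge at plate (x0,z0) m, tilt a from plate, cradle cr(+jaw down)"
    seat=SEAT if seat is None else seat; yaw=YAW if yaw is None else yaw; gx=GX if gx is None else gx
    P=R.from_euler('z',yaw,degrees=True).as_matrix()@R.from_euler('y',-(.12-cr)).as_matrix()
    piv=seat+np.array([0,0,0])
    if cr: P0=R.from_euler('z',yaw,degrees=True).as_matrix()@R.from_euler('y',-.12).as_matrix(); ax=seat-P0[:,2]*.024; piv=ax+P[:,2]*.024
    M=tool(yaw,.12-cr+a)
    Tm=P@R.from_euler('y',-a).as_matrix()
    key=piv+P@np.array([x0,y,z0])
    return key+Tm@np.array([.066+gx,0,.008+GZ]),M
E
python3 - <<'E'
from h import *
p,M=dockpose(-.035,.045,.42); print(p); plan(p,M)
E
```

```text
[0.57457063 0.14399737 0.14241655]
t 4.1 pos [ 0.6031 -0.1698  0.171 ] rot [ 1.7997e+02  6.0000e-02 -6.5690e+01] F [ 1.6 -0.7 -2.3] w 0.058
shift [-0.2977 -0.1032  0.0288] turn [0.5396 0.0392 0.1378] deg 32.0
```

{"api": "send_rows", "payload": {
  "steps": [
    [[-0.02,-0.007,-0.005],[0.05,0.004,0.014],0.05],
    [[-0.05,-0.018,-0.01],[0.11,0.008,0.028],0.05],
    [[-0.085,-0.03,-0.02],[0.17,0.012,0.042],0.05],
    [[-0.12,-0.042,-0.02],[0.23,0.017,0.058],0.05],
    [[-0.155,-0.054,-0.02],[0.29,0.02,0.072],0.05]
  ]
}}

```text
time_s: 4.52
tool_pos: [0.5883, -0.0051, 0.1893]
tool_rot: [-163.2, -0.5, -70.0]
force: [0.3, 1.1, -2.4]
grip_width: 0.0577
```

Run:
```python
from h import *
p,M=dockpose(-.035,.06,.42); print(p); plan(p,M); print(env.get_obs()['qpos'].round(1))
```

```text
[0.57284624 0.14349639 0.15730868]
t 4.52 pos [ 0.5883 -0.0051  0.1893] rot [-163.24   -0.5   -70.01] F [ 0.3  1.1 -2.4] w 0.0577
shift [-0.1452 -0.0259  0.0399] turn [0.2471 0.0188 0.0641] deg 14.7
[ 34.7   2.1 -33.7 108.2  -5.4  54.4 -66.2]
```

{"api": "send_rows", "payload": {
  "steps": [
    [[-0.03,-0.005,0.0],[0.05,0.004,0.013],0.05],
    [[-0.06,-0.011,0.01],[0.1,0.008,0.026],0.05],
    [[-0.09,-0.016,0.02],[0.15,0.012,0.039],0.05],
    [[-0.12,-0.021,0.03],[0.2,0.016,0.052],0.05],
    [[-0.145,-0.026,0.04],[0.247,0.019,0.064],0.05]
  ]
}}

```text
time_s: 4.93
tool_pos: [0.5713, 0.1435, 0.1556]
tool_rot: [-149.2, -0.0, -73.7]
force: [0.5, -0.2, -3.3]
grip_width: 0.0573
```

{"api": "send_rows", "payload": {
  "steps": [
    [[0,0,0],[0,0,0],0.05],
    [[0,0,0],[0,0,0],0.05],
    [[0,0,0],[0,0,0],0.05],
    [[0,0,0],[0,0,0],0.05],
    [[0,0,0],[0,0,0],0.05]
  ]
}}

```text
time_s: 5.35
tool_pos: [0.5743, 0.1403, 0.1576]
tool_rot: [-149.2, -0.0, -73.8]
force: [0.2, -0.2, -1.7]
grip_width: 0.0575
```

Run:
```python
from h import *
p,M=dockpose(-.035,.06,.42); plan(p,M); print(env.get_obs()['qpos'].round(1))
t=env.read_camera("top"); s=env.read_camera("side")
crop(t,200,190,110,100,7,'b1t'); crop(s,230,205,110,115,5,'b1s')
```

```text
t 5.35 pos [0.5743 0.1403 0.1576] rot [-1.4917e+02 -4.0000e-02 -7.3850e+01] F [ 0.2 -0.2 -1.7] w 0.0575
shift [-0.0035  0.0006  0.    ] turn [ 0.002  -0.001  -0.0004] deg 0.1
[ 29.   -6.6 -42.6 122.9 -10.1  31.4 -81.2]
```

View pics/b1t.png

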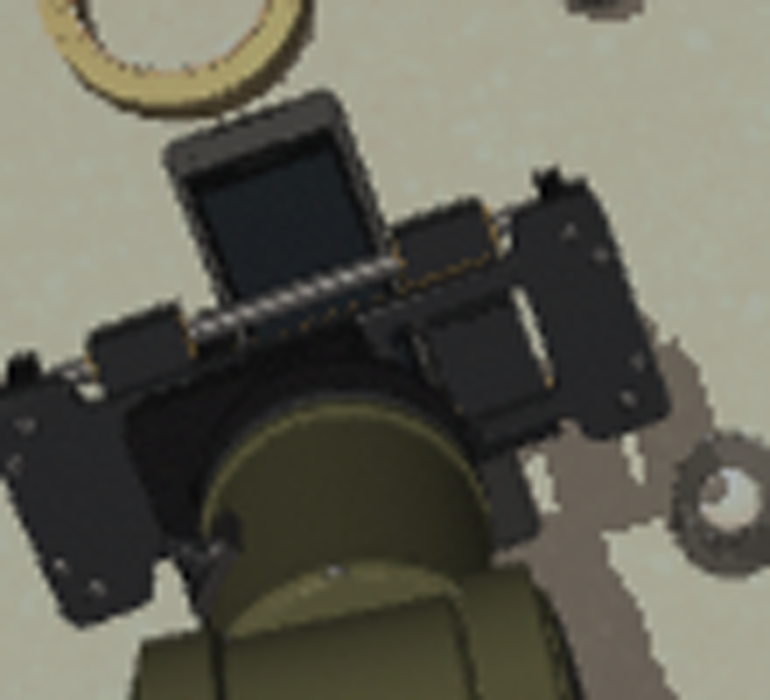

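View pics/b1s.png

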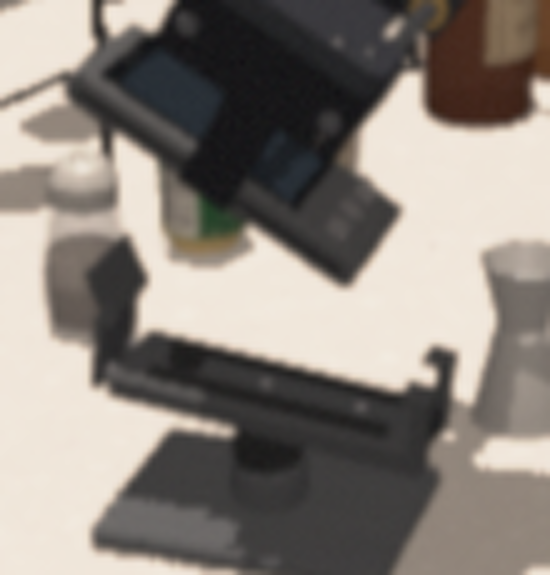

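```bash
cat > chk.py <<'E'
from h import *
import sys
def draw(tag,cr=0.,a=None):
    o=env.get_obs(); A=RM(o['tool_rot']); Tm=A@np.array([[0,-1,0],[-1,0,0],[0,0,-1.]]).T
    ctr=o['tool_pos']-Tm@np.array([GX,0,GZ])
    P=R.from_euler('z',YAW,degrees=True).as_matrix()@R.from_euler('y',-.12).as_matrix()
    out={}
    for nm,(x0,y0,w,h,k) in dict(side=(230,205,120,115,6),top=(200,190,110,100,7)).items():
        c=env.read_camera(nm); im=cv2.resize(np.ascontiguousarray(c['pixels'][y0:y0+h,x0:x0+w,::-1]),None,fx=k,fy=k,interpolation=cv2.INTER_CUBIC)
        def pt(W): u=(proj(c,W)-[x0,y0]+.5)*k-.5; return tuple(int(v) for v in u.round())
        for x in(-.066,.066):
            for y in(-.029,.029):
                for z in(-.008,.008): cv2.circle(im,pt(ctr+Tm@np.array([x,y,z])),2,(0,0,255),-1)
        for q in [(-.06,.009,.023),(-.06,.022,.023),(-.06,-.009,.023),(-.06,-.022,.023),(.034,0,.005),(-.06,.022,.019),(-.06,.009,.019),(.070,.019,.041),(.070,-.019,.041),(.059,.019,.0205)]:
            cv2.circle(im,pt(SEAT+P@np.array(q)),2,(0,255,0),-1)
        cv2.imwrite(f'pics/{tag}_{nm}.png',im)
    key=P.T@(ctr+Tm@np.array([-.066,0,-.008])-SEAT); print('t',round(o['time_s'],2),'key lower edge in plate mm',(key*1e3).round(1),'tilt',round(np.arcsin((P.T@Tm)[2,0]),3),'F',o['force'].round(1),'w',o['grip_width'].round(4))
    sc=P.T@(ctr+Tm@np.array([.066,0,-.008])-SEAT); print('scanner lower edge',(sc*1e3).round(1))
if __name__=='__main__': draw(sys.argv[1])
E
python3 chk.py c1
```

```text
Traceback (most recent call last):
  File "chk.py", line 19, in <module>
    if __name__=='__main__': draw(sys.argv[1])
                             ~~~~^^^^^^^^^^^^^
  File "chk.py", line 17, in draw
    key=P.T@(ctr+Tm@np.array([-.066,0,-.008])-SEAT); print('t',round(o['time_s'],2),'key lower edge in plate mm',(key*1e3).round(1),'tilt',round(np.arcsin((P.T@Tm)[2,0]),3),'F',o['force'].round(1),'w',o['grip_width'].round(4))
                                                                                                                                                                                                         ^^^^^^^^^^^^^^^^^^^^^
AttributeError: 'float' object has no attribute 'round'
```

View pics/c1_side.png

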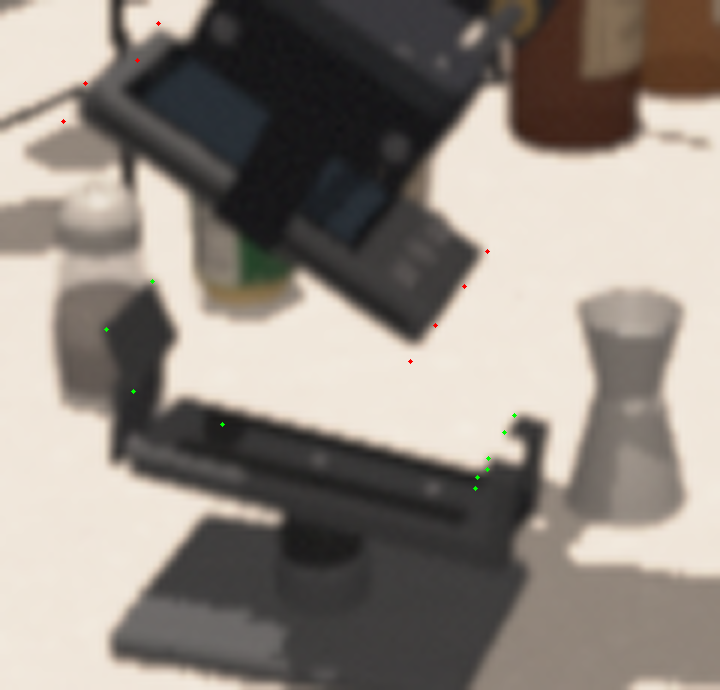

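View pics/c1_top.png

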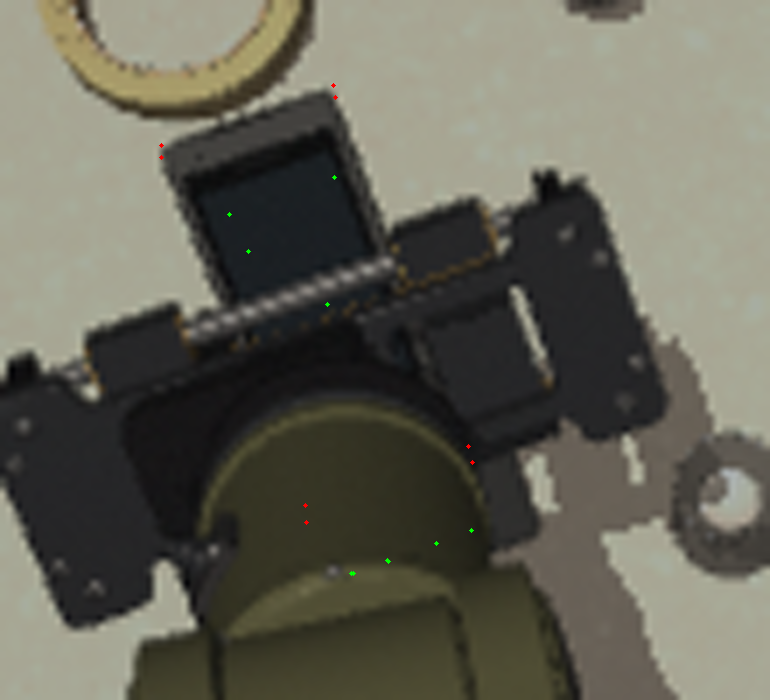

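```bash
sed -i "s/o\['grip_width'\].round(4)/round(o['grip_width'],4)/" chk.py; sed -i 's/SEAT=np.array(\[.5615,.1402/SEAT=np.array([.5605,.1400/' h.py
python3 - <<'E'
from h import *
for q in[(-.043,.02),(-.045,.006)]:
    p,M=dockpose(*q,.42); plan(p,M)
E
```

```text
t 5.55 pos [0.5739 0.1409 0.1574] rot [-1.4918e+02 -4.0000e-02 -7.3790e+01] F [-0.5 -0.  -2.6] w 0.0578
shift [-0.0029  0.0247  0.0327] turn [ 0.0021 -0.0006  0.0005] deg 0.1
t 5.55 pos [0.5739 0.1409 0.1574] rot [-1.4918e+02 -4.0000e-02 -7.3790e+01] F [-0.5 -0.  -2.6] w 0.0578
shift [-0.0029  0.0323  0.0447] turn [ 0.0021 -0.0006  0.0005] deg 0.1
```

{"api": "send_rows", "payload": {
  "steps": [
    [[-0.001,0.006,0.009],[0,0,0],0.05],
    [[-0.002,0.013,0.018],[0,0,0],0.05],
    [[-0.003,0.02,0.027],[0,0,0],0.05],
    [[-0.003,0.0247,0.033],[0,0,0],0.05],
    [[-0.003,0.0247,0.033],[0,0,0],0.05]
  ]
}}

```text
time_s: 5.97
tool_pos: [0.5671, 0.1426, 0.1141]
tool_rot: [-149.4, -0.0, -73.7]
force: [-0.5, 0.3, -2.7]
grip_width: 0.0574
```

```bash
python3 chk.py c2
python3 - <<'E'
from h import *
p,M=dockpose(-.046,.003,.42); plan(p,M)
E
```

```text
t 5.97 key lower edge in plate mm [-45.1   0.6  18. ] tilt 0.414 F [-0.5  0.3 -2.7] w 0.0574
scanner lower edge [75.8  0.7 71.1]
t 6.07 pos [0.5688 0.143  0.1164] rot [-1.4918e+02 -4.0000e-02 -7.3750e+01] F [ 0.9  0.4 -1.2] w 0.0578
shift [0.0006 0.0096 0.014 ] turn [ 0.0021 -0.0001  0.0011] deg 0.1
```

View pics/c2_side.png

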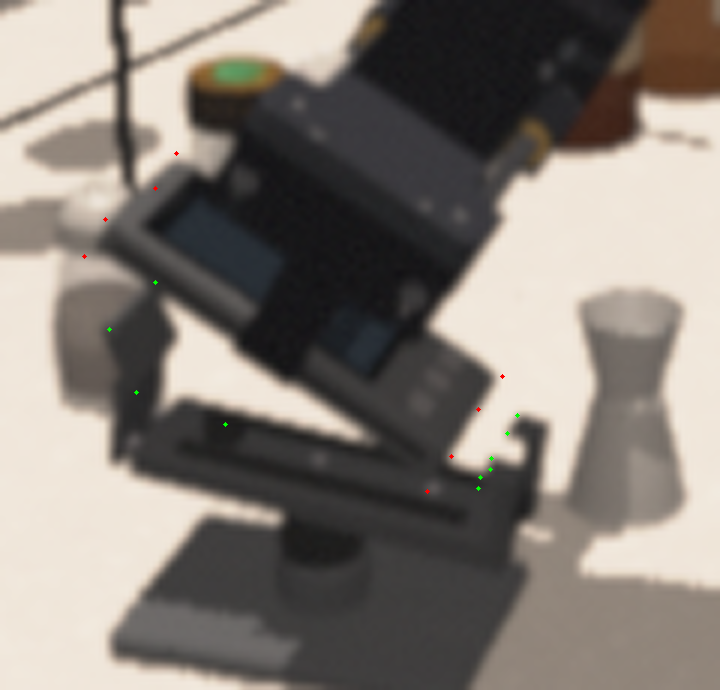

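{"api": "send_rows", "payload": {
  "steps": [
    [[0.0,0.003,0.003],[0,0,0],0.05],
    [[0,0.006,0.006],[0,0,0],0.05],
    [[0,0.0095,0.01],[0,0,0],0.05],
    [[0,0.0095,0.013],[0,0,0],0.05],
    [[0,0.0095,0.013],[0,0,0],0.05]
  ]
}}

```text
time_s: 6.48
tool_pos: [0.5668, 0.1426, 0.0993]
tool_rot: [-149.3, -0.0, -73.7]
force: [0.6, -0.4, -1.8]
grip_width: 0.0576
```

```bash
python3 chk.py c3
python3 - <<'E'
from h import *
for q in[(-.047,.001),(-.047,-.002),(-.058,0.001)]:
    p,M=dockpose(*q,.42); plan(p,M)
E
```

```text
t 6.48 key lower edge in plate mm [-47.1   0.7   3.3] tilt 0.417 F [ 0.6 -0.4 -1.8] w 0.0576
scanner lower edge [73.7  0.9 56.7]
t 6.58 pos [0.5672 0.1428 0.1001] rot [-1.4919e+02 -4.0000e-02 -7.3730e+01] F [ 1.   1.6 -2.1] w 0.0572
shift [0.0008 0.0017 0.0023] turn [0.0023 0.     0.0015] deg 0.2
t 6.58 pos [0.5672 0.1428 0.1001] rot [-1.4919e+02 -4.0000e-02 -7.3730e+01] F [ 1.   1.6 -2.1] w 0.0572
shift [0.0008 0.0029 0.005 ] turn [0.0023 0.     0.0015] deg 0.2
t 6.58 pos [0.5672 0.1428 0.1001] rot [-1.4919e+02 -4.0000e-02 -7.3730e+01] F [ 1.   1.6 -2.1] w 0.0572
shift [ 0.0008  0.0117 -0.0022] turn [0.0023 0.     0.0015] deg 0.2
```

View pics/c3_side.png

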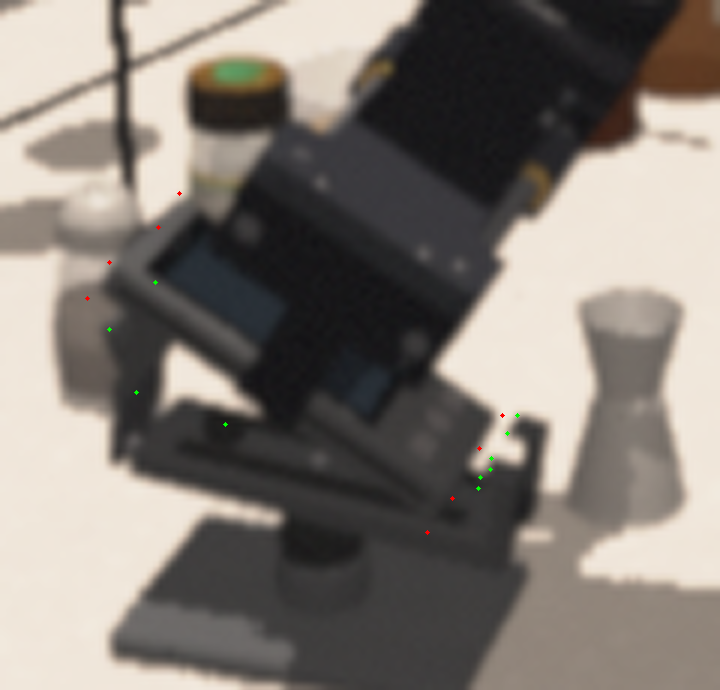

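{"api": "send_rows", "payload": {
  "steps": [
    [[0.0,0.001,0.001],[0,0,0],0.05],
    [[0,0.001,0.002],[0,0,0],0.05],
    [[0,0.001,0.003],[0,0,0],0.05],
    [[0,0.002,0.004],[0,0,0],0.05],
    [[0,0.002,0.004],[0,0,0],0.05]
  ]
}}

```text
time_s: 7.0
tool_pos: [0.5674, 0.1427, 0.0955]
tool_rot: [-149.2, -0.1, -73.7]
force: [0.2, -0.3, -2.1]
grip_width: 0.0575
```

```bash
python3 chk.py c4
python3 - <<'E'
from h import *
p,M=dockpose(-.058,0.0,.42); plan(p,M)
E
```

```text
t 7.0 key lower edge in plate mm [-46.9   0.6  -0.7] tilt 0.418 F [ 0.2 -0.3 -2.1] w 0.0575
scanner lower edge [73.8  0.8 52.9]
t 7.1 pos [0.5675 0.1427 0.0957] rot [-1.4919e+02 -6.0000e-02 -7.3740e+01] F [ 0.7 -0.2 -1.8] w 0.0577
shift [ 0.0007  0.0101 -0.0052] turn [ 0.0023 -0.0003  0.0015] deg 0.2
```

View pics/c4_side.png

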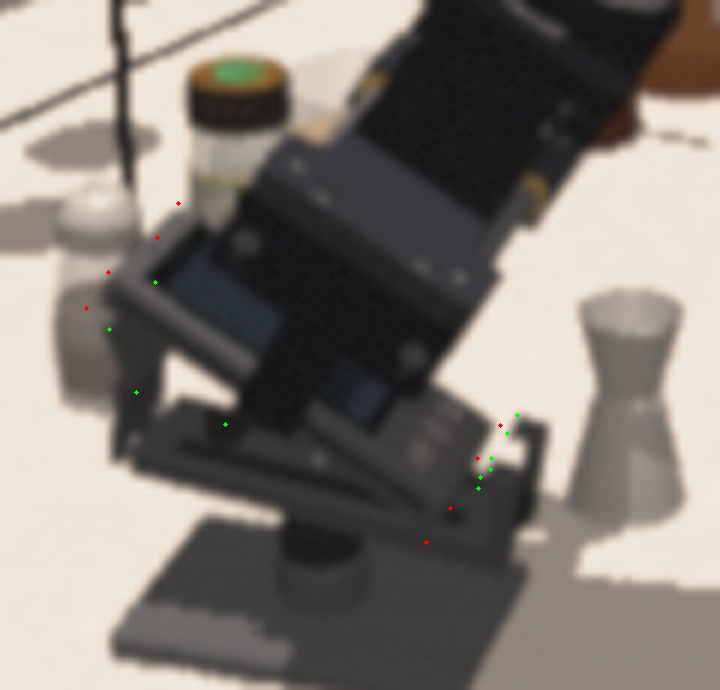

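{"api": "send_rows", "payload": {
  "steps": [
    [[0.0,0.0002,0.0005],[0,0,0],0.05],
    [[0,0.0004,0.001],[0,0,0],0.05],
    [[0,0.0006,0.0015],[0,0,0],0.05],
    [[0,0.0008,0.002],[0,0,0],0.05],
    [[0,0.0008,0.002],[0,0,0],0.05]
  ]
}}

```text
time_s: 7.52
tool_pos: [0.5678, 0.1428, 0.0935]
tool_rot: [-149.2, -0.1, -73.7]
force: [-1.2, -0.6, -1.6]
grip_width: 0.0577
```

{"api": "send_rows", "payload": {
  "steps": [
    [[0.0,0.0002,0.0005],[0,0,0],0.05],
    [[0,0.0004,0.001],[0,0,0],0.05],
    [[0,0.0006,0.0015],[0,0,0],0.05],
    [[0,0.0008,0.002],[0,0,0],0.05],
    [[0,0.0008,0.002],[0,0,0],0.05]
  ]
}}

```text
time_s: 7.93
tool_pos: [0.5683, 0.143, 0.0916]
tool_rot: [-149.2, -0.1, -73.7]
force: [-2.7, -0.0, 0.7]
grip_width: 0.0578
```

```bash
python3 chk.py c5
```

```text
t 7.93 key lower edge in plate mm [-46.4   0.6  -4.7] tilt 0.418 F [-2.7 -0.   0.7] w 0.0578
scanner lower edge [74.2  0.8 48.9]
```

View pics/c5_side.png

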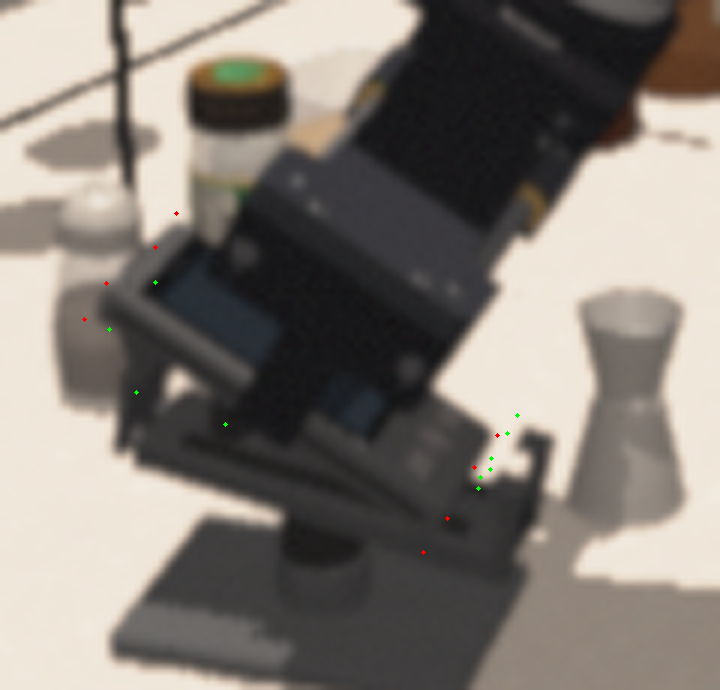

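{"api": "send_rows", "payload": {
  "steps": [
    [[0.0,0.002,-0.001],[0,0,0],0.05],
    [[0,0.004,-0.002],[0,0,0],0.05],
    [[0,0.006,-0.003],[0,0,0],0.05],
    [[0,0.0075,-0.0035],[0,0,0],0.05],
    [[0,0.0075,-0.0035],[0,0,0],0.05]
  ]
}}

```text
time_s: 8.45
tool_pos: [0.56, 0.1405, 0.0906]
tool_rot: [-149.2, -0.1, -73.7]
force: [-0.2, 1.0, -0.6]
grip_width: 0.0575
```

```bash
python3 chk.py c6
```

```text
t 8.45 key lower edge in plate mm [-55.2   0.5  -4.6] tilt 0.418 F [-0.2  1.  -0.6] w 0.0575
scanner lower edge [65.5  0.7 48.9]
```

View pics/c6_side.png

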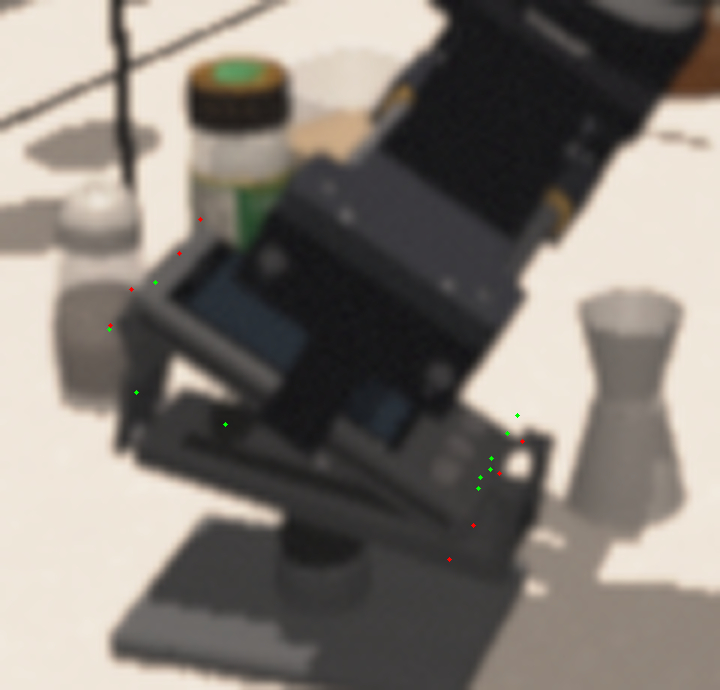

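Run:
```python
from h import *
s=env.read_camera("side"); crop(s,285,260,50,45,14,'d1')
```

```text
(no output)
```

View pics/d1.png

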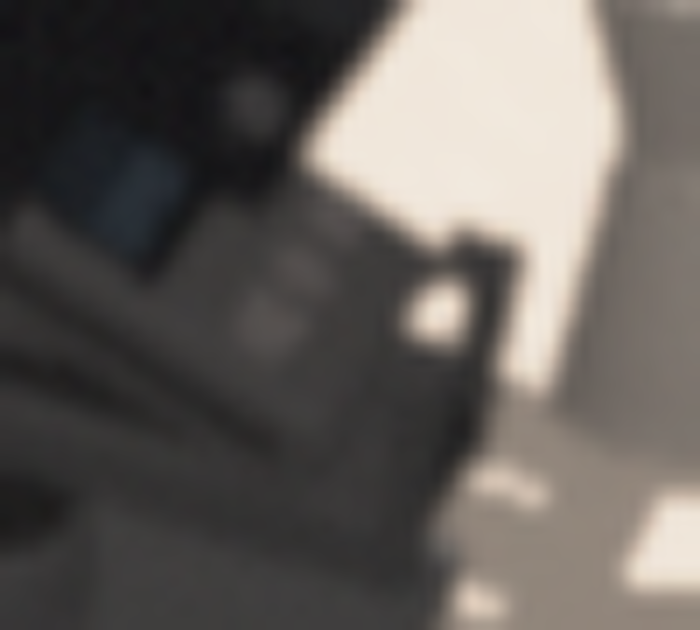

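{"api": "send_rows", "payload": {
  "steps": [
    [[0.0,0.001,0],[0,0,0],0.05],
    [[0,0.002,-0.0005],[0,0,0],0.05],
    [[0,0.003,-0.001],[0,0,0],0.05],
    [[0,0.004,-0.0015],[0,0,0],0.05],
    [[0,0.004,-0.0015],[0,0,0],0.05]
  ]
}}

```text
time_s: 9.02
tool_pos: [0.556, 0.1394, 0.0898]
tool_rot: [-149.2, -0.1, -73.7]
force: [0.3, 0.6, -0.7]
grip_width: 0.0577
```

```bash
python3 chk.py c7;  python3 - <<'E'
from h import *
s=env.read_camera("side"); crop(s,285,260,50,45,14,'d2')
E
```

```text
t 9.02 key lower edge in plate mm [-59.4   0.6  -4.9] tilt 0.418 F [ 0.3  0.6 -0.7] w 0.0577
scanner lower edge [61.3  0.8 48.6]
```

View pics/d2.png

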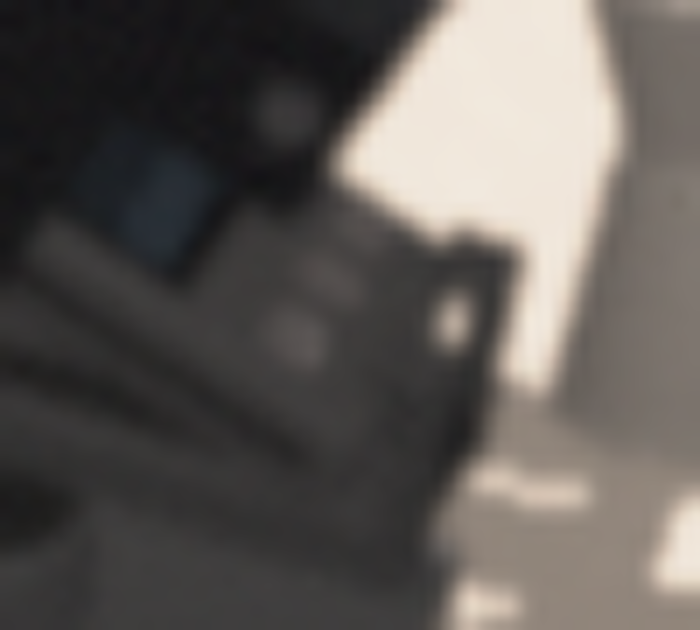

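{"api": "send_rows", "payload": {
  "steps": [
    [[0.0,0.001,0],[0,0,0],0.05],
    [[0,0.0015,-0.0005],[0,0,0],0.05],
    [[0,0.002,-0.001],[0,0,0],0.05],
    [[0,0.003,-0.001],[0,0,0],0.05],
    [[0,0.003,-0.001],[0,0,0],0.05]
  ]
}}

```text
time_s: 9.58
tool_pos: [0.554, 0.1388, 0.0899]
tool_rot: [-149.1, -0.1, -73.7]
force: [2.5, 1.0, -2.7]
grip_width: 0.0576
```

```bash
python3 chk.py c8;  python3 - <<'E'
from h import *
s=env.read_camera("side"); crop(s,285,260,50,45,14,'d3')
E
```

```text
t 9.58 key lower edge in plate mm [-61.3   0.6  -4.7] tilt 0.42 F [ 2.5  1.  -2.7] w 0.0576
scanner lower edge [59.2  0.7 49.1]
```

View pics/d3.png

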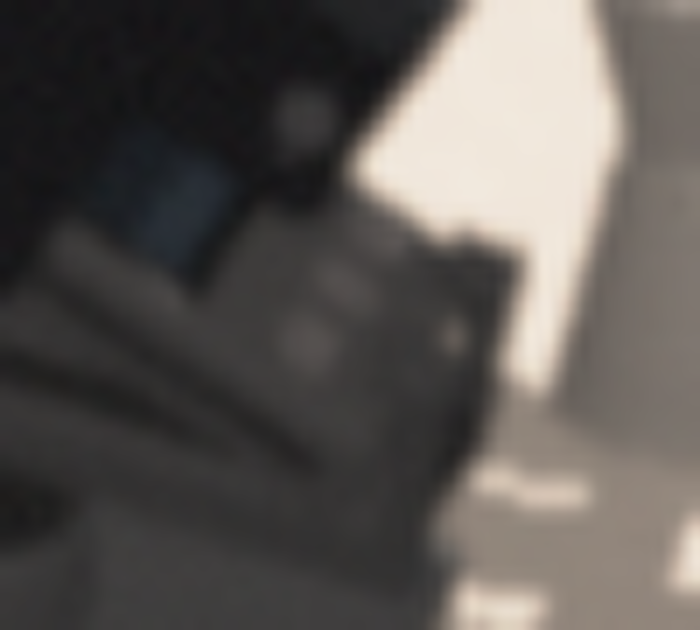

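View pics/c8_side.png

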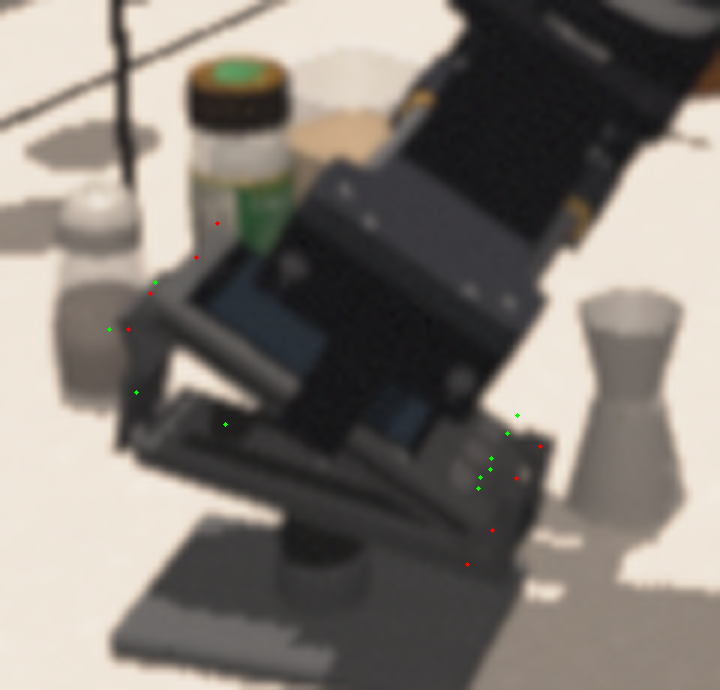

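```bash
sed -i 's/SEAT=np.array(\[.5605,.1400,.064/SEAT=np.array([.5595,.1400,.0625/' h.py
cat > rot.py <<'E'
from h import *
import sys
for q in sys.argv[1:]:
    a,dz,cr=map(float,q.split(','))
    p,M=dockpose(-.0655+.016*np.sin(a),dz,a,cr=cr); print(q); plan(p,M)
E
python3 rot.py .42,0,-.04 .34,0,-.02 .28,0,0
```

```text
.42,0,-.04
t 9.73 pos [0.5539 0.1388 0.0898] rot [-1.491e+02 -7.000e-02 -7.374e+01] F [ 4.3  1.  -1.9] w 0.0581
shift [ 0.0004 -0.0005 -0.0034] turn [ 0.0406 -0.0004  0.0016] deg 2.3
.34,0,-.02
t 9.73 pos [0.5539 0.1388 0.0898] rot [-1.491e+02 -7.000e-02 -7.374e+01] F [ 4.3  1.  -1.9] w 0.0581
shift [ 0.0004 -0.0008  0.0018] turn [-0.0594 -0.0004  0.0015] deg 3.4
.28,0,0
t 9.73 pos [0.5539 0.1388 0.0898] rot [-1.491e+02 -7.000e-02 -7.374e+01] F [ 4.3  1.  -1.9] w 0.0581
shift [ 0.0004 -0.0007  0.0057] turn [-0.1394 -0.0005  0.0015] deg 8.0
```

{"api": "send_rows", "payload": {
  "steps": [
    [[0.0,-0.0003,0.001],[-0.03,0,0],0.05],
    [[0,-0.0005,0.002],[-0.06,0,0],0.05],
    [[0,-0.0007,0.003],[-0.09,0,0],0.05],
    [[0,-0.0007,0.0045],[-0.12,0,0],0.05],
    [[0,-0.0007,0.0045],[-0.12,0,0],0.05]
  ],
  "grip_force": 40
}}

```text
time_s: 10.15
tool_pos: [0.5574, 0.1398, 0.0864]
tool_rot: [-156.0, -0.0, -73.7]
force: [1.8, 0.5, -2.5]
grip_width: 0.0574
```

```bash
python3 chk.py e1; python3 rot.py .28,0,0 .2,0,0 .13,0,0
```

```text
t 10.15 key lower edge in plate mm [-60.5   0.3   0. ] tilt 0.298 F [ 1.8  0.5 -2.5] w 0.0574
scanner lower edge [65.7  0.5 38.8]
.28,0,0
t 10.25 pos [0.5566 0.1395 0.0858] rot [-1.5598e+02 -4.0000e-02 -7.3730e+01] F [ 6.3  1.3 -3.3] w 0.0575
shift [ 0.0004 -0.0005  0.0009] turn [-0.0192 -0.0001  0.0014] deg 1.1
.2,0,0
t 10.25 pos [0.5566 0.1395 0.0858] rot [-1.5598e+02 -4.0000e-02 -7.3730e+01] F [ 6.3  1.3 -3.3] w 0.0575
shift [0.0004 0.0006 0.0057] turn [-0.0992 -0.0001  0.0014] deg 5.7
.13,0,0
t 10.25 pos [0.5566 0.1395 0.0858] rot [-1.5598e+02 -4.0000e-02 -7.3730e+01] F [ 6.3  1.3 -3.3] w 0.0575
shift [0.0004 0.002  0.01  ] turn [-0.1692 -0.0002  0.0014] deg 9.7
```

View pics/e1_side.png

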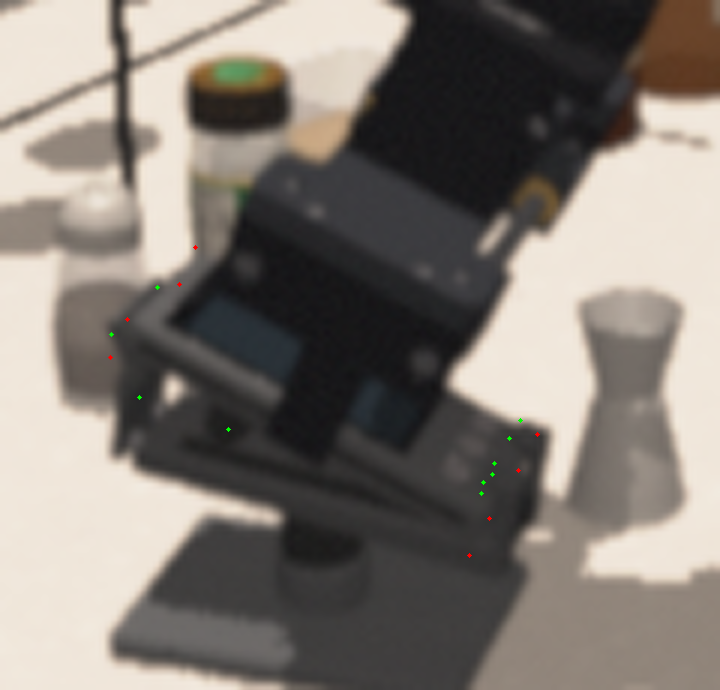

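{"api": "send_rows", "payload": {
  "steps": [
    [[0.0,-0.0006,0.001],[-0.02,0,0],0.05],
    [[0,-0.001,0.002],[-0.04,0,0],0.05],
    [[0,-0.001,0.003],[-0.06,0,0],0.05],
    [[0,-0.0008,0.0045],[-0.08,0,0],0.05],
    [[0,-0.0005,0.0055],[-0.1,0,0],0.05]
  ]
}}

```text
time_s: 10.67
tool_pos: [0.5602, 0.1405, 0.0827]
tool_rot: [-161.6, -0.1, -73.7]
force: [0.5, 0.2, 8.1]
grip_width: 0.0574
```

```bash
python3 chk.py e2; python3 rot.py .2,0,0 .13,0,0 .06,0,0
```

```text
t 10.67 key lower edge in plate mm [-60.1   0.2   2.1] tilt 0.201 F [0.5 0.2 8.1] w 0.0574
scanner lower edge [69.2  0.4 28.5]
.2,0,0
t 10.77 pos [0.5602 0.1405 0.0826] rot [-1.6162e+02 -9.0000e-02 -7.3740e+01] F [-0.2 -1.   7.2] w 0.0577
shift [0.0003 0.0025 0.0015] turn [-0.0007 -0.0012  0.0015] deg 0.1
.13,0,0
t 10.77 pos [0.5602 0.1405 0.0826] rot [-1.6162e+02 -9.0000e-02 -7.3740e+01] F [-0.2 -1.   7.2] w 0.0577
shift [0.0002 0.0034 0.0059] turn [-0.0707 -0.0012  0.0015] deg 4.1
.06,0,0
t 10.77 pos [0.5602 0.1405 0.0826] rot [-1.6162e+02 -9.0000e-02 -7.3740e+01] F [-0.2 -1.   7.2] w 0.0577
shift [0.0002 0.0047 0.0103] turn [-0.1407 -0.0013  0.0014] deg 8.1
```

View pics/e2_side.png

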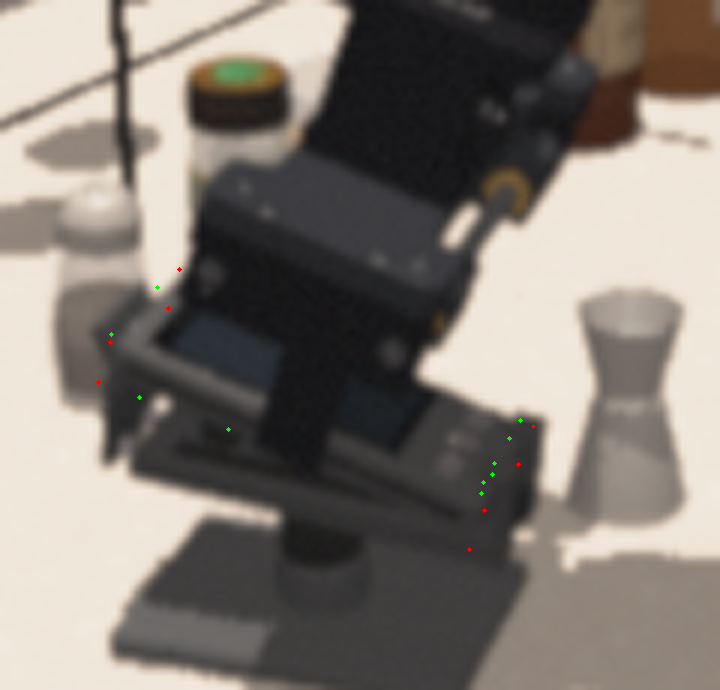

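{"api": "send_rows", "payload": {
  "steps": [
    [[0.0,0.001,0.001],[-0.014,0,0],0.05],
    [[0,0.002,0.0022],[-0.028,0,0],0.05],
    [[0,0.0028,0.0034],[-0.042,0,0],0.05],
    [[0,0.003,0.0046],[-0.056,0,0],0.05],
    [[0,0.003,0.006],[-0.07,0,0],0.05]
  ]
}}

```text
time_s: 11.18
tool_pos: [0.5599, 0.1404, 0.077]
tool_rot: [-165.5, -0.1, -73.7]
force: [0.8, 0.9, 1.4]
grip_width: 0.0576
```

```bash
python3 chk.py e3; python3 rot.py .13,0,0.05 .06,0,0.05
```

```text
t 11.18 key lower edge in plate mm [-62.1   0.1   0.8] tilt 0.133 F [0.8 0.9 1.4] w 0.0576
scanner lower edge [68.7  0.4 18.3]
.13,0,0.05
t 11.28 pos [0.559  0.1402 0.0754] rot [-1.6561e+02 -8.0000e-02 -7.3740e+01] F [ 3.9  1.1 -0. ] w 0.0578
shift [ 0.0003 -0.0017 -0.0002] turn [-0.0511 -0.001   0.0014] deg 2.9
.06,0,0.05
t 11.28 pos [0.559  0.1402 0.0754] rot [-1.6561e+02 -8.0000e-02 -7.3740e+01] F [ 3.9  1.1 -0. ] w 0.0578
shift [ 0.0003 -0.0006  0.0042] turn [-0.1211 -0.0011  0.0014] deg 6.9
```

View pics/e3_side.png

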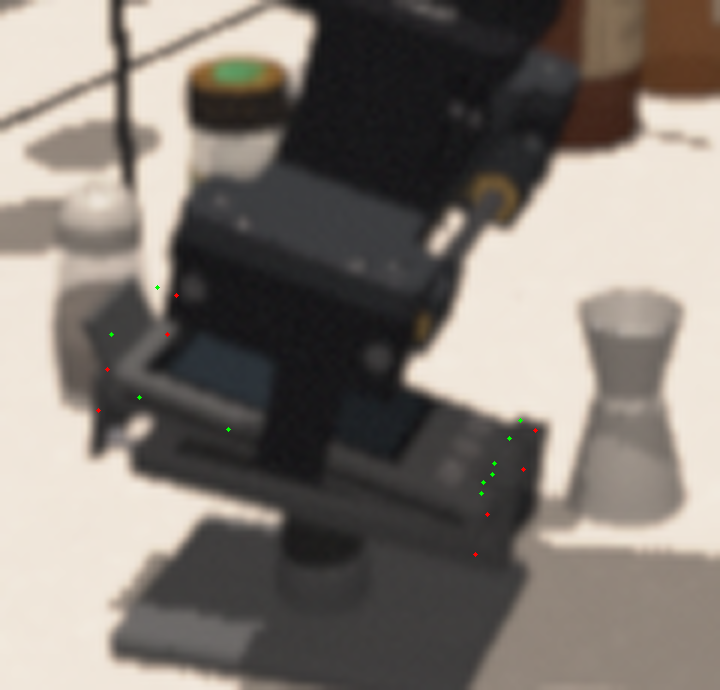

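```bash
python3 rot.py .13,0,0 .06,0,0 0,0,0 0,0,.05
```

```text
.13,0,0
t 11.28 pos [0.559  0.1402 0.0754] rot [-1.6561e+02 -8.0000e-02 -7.3740e+01] F [ 3.9  1.1 -0. ] w 0.0578
shift [ 0.0003  0.0001 -0.0006] turn [-0.0011 -0.001   0.0014] deg 0.1
.06,0,0
t 11.28 pos [0.559  0.1402 0.0754] rot [-1.6561e+02 -8.0000e-02 -7.3740e+01] F [ 3.9  1.1 -0. ] w 0.0578
shift [0.0003 0.001  0.0039] turn [-0.0711 -0.001   0.0014] deg 4.1
0,0,0
t 11.28 pos [0.559  0.1402 0.0754] rot [-1.6561e+02 -8.0000e-02 -7.3740e+01] F [ 3.9  1.1 -0. ] w 0.0578
shift [0.0003 0.0021 0.0077] turn [-0.1311 -0.0011  0.0014] deg 7.5
0,0,.05
t 11.28 pos [0.559  0.1402 0.0754] rot [-1.6561e+02 -8.0000e-02 -7.3740e+01] F [ 3.9  1.1 -0. ] w 0.0578
shift [0.0003 0.0007 0.0079] turn [-0.1811 -0.0011  0.0013] deg 10.4
```

{"api": "send_rows", "payload": {
  "steps": [
    [[0.0,0,0.001],[-0.014,0,0],0.05],
    [[0,0,0.0017],[-0.028,0,0],0.05],
    [[0,0.0002,0.0024],[-0.042,0,0],0.05],
    [[0,0.0004,0.0032],[-0.056,0,0],0.05],
    [[0,0.0004,0.004],[-0.07,0,0],0.05]
  ]
}}

```text
time_s: 11.7
tool_pos: [0.5599, 0.1404, 0.0718]
tool_rot: [-169.6, -0.1, -73.7]
force: [1.8, -0.4, 12.8]
grip_width: 0.0573
```

```bash
python3 chk.py e4; python3 rot.py .06,0,0 0,0,0 0,0,.05
```

```text
t 11.7 key lower edge in plate mm [-63.6   0.2   0.3] tilt 0.061 F [ 1.8 -0.4 12.8] w 0.0573
scanner lower edge [68.2  0.3  8.3]
.06,0,0
t 11.8 pos [0.5599 0.1404 0.0719] rot [-1.6966e+02 -9.0000e-02 -7.3740e+01] F [1.1 0.5 8.4] w 0.0574
shift [0.0002 0.001  0.0003] turn [-0.0005 -0.0013  0.0012] deg 0.1
0,0,0
t 11.8 pos [0.5599 0.1404 0.0719] rot [-1.6966e+02 -9.0000e-02 -7.3740e+01] F [1.1 0.5 8.4] w 0.0574
shift [0.0002 0.0018 0.0042] turn [-0.0605 -0.0013  0.0012] deg 3.5
0,0,.05
t 11.8 pos [0.5599 0.1404 0.0719] rot [-1.6966e+02 -9.0000e-02 -7.3740e+01] F [1.1 0.5 8.4] w 0.0574
shift [0.0002 0.0003 0.0044] turn [-0.1105 -0.0014  0.0012] deg 6.3
```

View pics/e4_side.png

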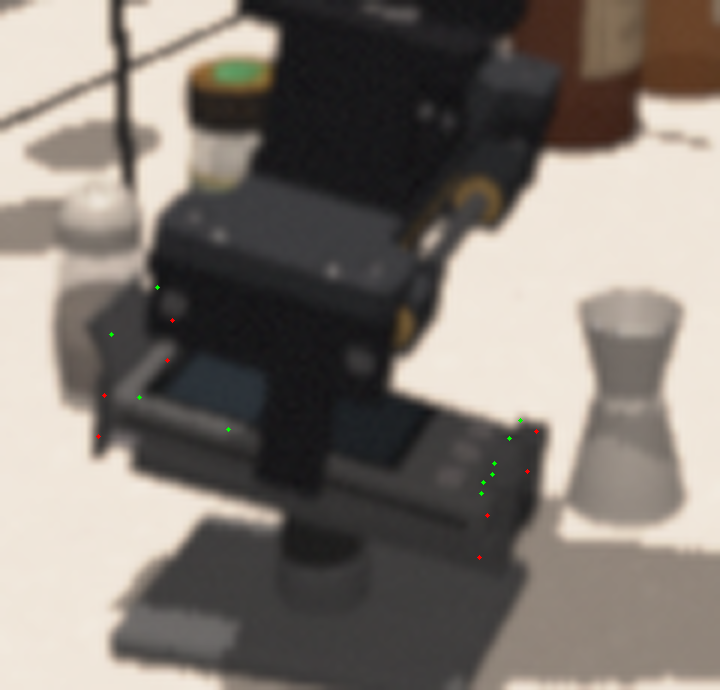

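{"api": "send_rows", "payload": {
  "steps": [
    [[0.0,0.0002,0.001],[-0.016,0,0],0.05],
    [[0,0.0004,0.002],[-0.032,0,0],0.05],
    [[0,0.0006,0.003],[-0.048,0,0],0.05],
    [[0,0.0008,0.004],[-0.064,0,0],0.05],
    [[0,0.0008,0.0045],[-0.08,0,0],0.05]
  ]
}}

```text
time_s: 12.22
tool_pos: [0.5607, 0.1406, 0.0686]
tool_rot: [-174.1, -0.1, -73.7]
force: [0.8, -1.0, 18.3]
grip_width: 0.0575
```

```bash
python3 chk.py e5; python3 rot.py 0,0,0 0,0,.05
```

```text
t 12.22 key lower edge in plate mm [-63.6   0.2   2.2] tilt -0.017 F [ 0.8 -1.  18.3] w 0.0575
scanner lower edge [68.4  0.3 -0.1]
0,0,0
t 12.32 pos [0.5608 0.1406 0.0687] rot [-1.7415e+02 -1.2000e-01 -7.3730e+01] F [ 0.4 -1.1 15. ] w 0.0575
shift [0.0002 0.0021 0.0011] turn [ 0.0178 -0.002   0.0014] deg 1.0
0,0,.05
t 12.32 pos [0.5608 0.1406 0.0687] rot [-1.7415e+02 -1.2000e-01 -7.3730e+01] F [ 0.4 -1.1 15. ] w 0.0575
shift [0.0002 0.0006 0.0011] turn [-0.0322 -0.002   0.0013] deg 1.8
```

View pics/e5_side.png

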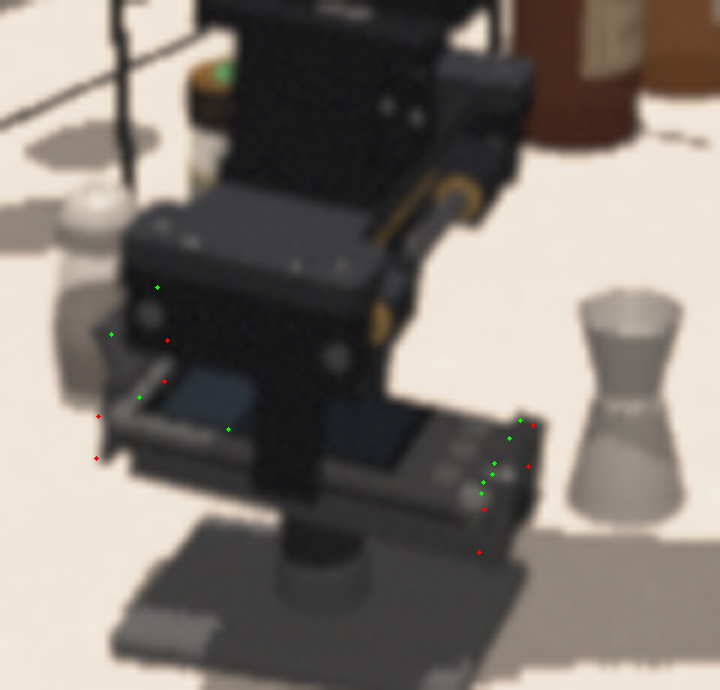

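View pics/e5_top.png

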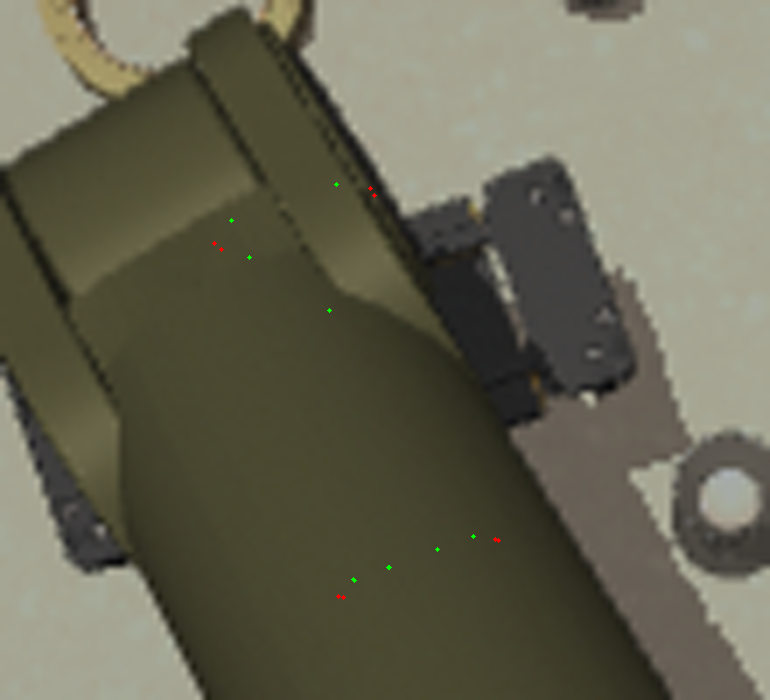

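{"api": "send_rows", "payload": {
  "steps": [
    [[0.0,0.0002,0.0005],[-0.01,0,0],0.05],
    [[0,0.0004,0.001],[-0.02,0,0],0.05],
    [[0,0.0006,0.0015],[-0.03,0,0],0.05],
    [[0,0.0008,0.002],[-0.04,0,0],0.05],
    [[0,0.0008,0.002],[-0.04,0,0],0.05]
  ]
}}

```text
time_s: 12.73
tool_pos: [0.5617, 0.141, 0.0687]
tool_rot: [-176.2, -0.2, -73.7]
force: [-1.1, -2.0, 25.3]
grip_width: 0.0575
```

```bash
python3 chk.py e6
```

```text
t 12.73 key lower edge in plate mm [-62.6   0.2   4.5] tilt -0.054 F [-1.1 -2.  25.3] w 0.0575
scanner lower edge [69.2  0.4 -2.7]
```

View pics/e6_side.png

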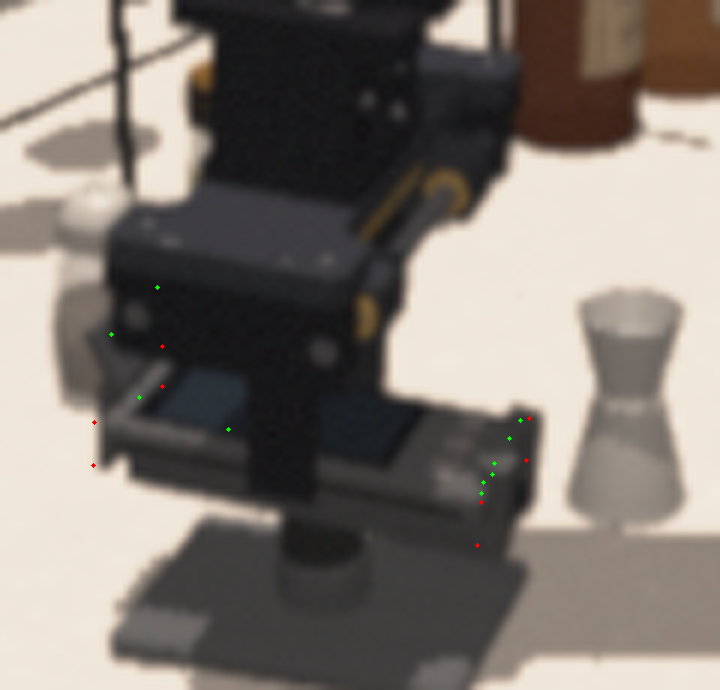

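{"api": "send_rows", "payload": {
  "steps": [
    [[0.0,0.0002,0.0005],[-0.008,0,0],0.05],
    [[0,0.0004,0.001],[-0.016,0,0],0.05],
    [[0,0.0006,0.0015],[-0.024,0,0],0.05],
    [[0,0.0008,0.002],[-0.03,0,0],0.05],
    [[0,0.0008,0.002],[-0.03,0,0],0.05]
  ],
  "grip_force": 55
}}

```text
time_s: 13.25
tool_pos: [0.5625, 0.1411, 0.0686]
tool_rot: [-177.8, -0.2, -73.7]
force: [-2.1, -1.6, 33.9]
grip_width: 0.0578
```

```bash
python3 chk.py e7
python3 - <<'E'
from h import *
s=env.read_camera("side"); crop(s,240,255,90,60,8,'e7z'); print(env.get_obs()['wrist_torque'])
E
```

```text
t 13.25 key lower edge in plate mm [-61.9   0.2   6.1] tilt -0.081 F [-2.1 -1.6 33.9] w 0.0578
scanner lower edge [69.7  0.3 -4.5]
[ 0.03478433  0.03990951 -0.00093371]
```

View pics/e7z.png

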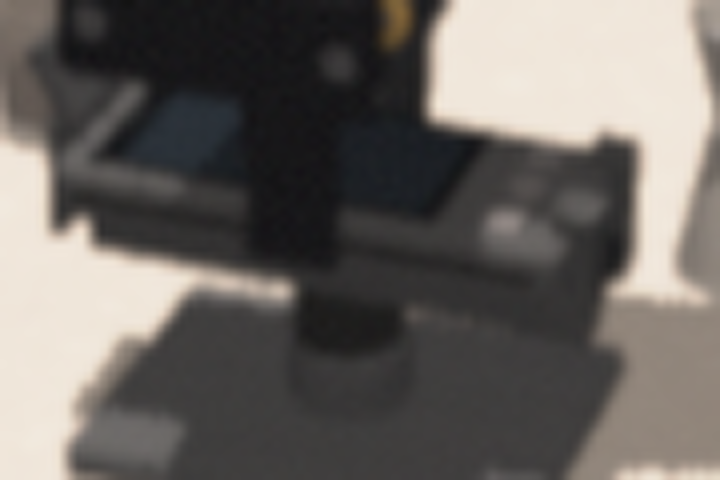

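{"api": "send_rows", "payload": {
  "steps": [
    [[0.0,-0.0005,-0.001],[0.014,0,0],0.05],
    [[0,-0.001,-0.002],[0.028,0,0],0.05],
    [[0,-0.0015,-0.003],[0.042,0,0],0.05],
    [[0,-0.0018,-0.004],[0.056,0,0],0.05],
    [[0,-0.0018,-0.004],[0.056,0,0],0.05]
  ]
}}

```text
time_s: 13.82
tool_pos: [0.561, 0.1407, 0.0687]
tool_rot: [-174.8, -0.2, -73.7]
force: [1.0, 0.2, 13.6]
grip_width: 0.0576
```

```bash
python3 chk.py e8
python3 - <<'E'
from h import *
s=env.read_camera("side"); crop(s,240,255,90,60,8,'e8z')
E
```

```text
t 13.82 key lower edge in plate mm [-63.4   0.1   3. ] tilt -0.03 F [ 1.   0.2 13.6] w 0.0576
scanner lower edge [68.6  0.3 -0.9]
```

View pics/e8z.png

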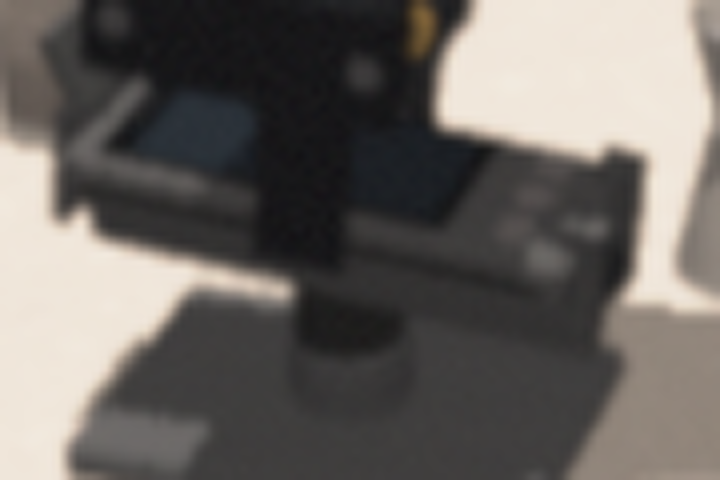

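{"api": "send_rows", "payload": {
  "steps": [
    [[0.0,0,-0.0005],[0.006,0,0],0.05],
    [[0,0,-0.001],[0.012,0,0],0.05],
    [[0,0,-0.0015],[0.018,0,0],0.05],
    [[0,0,-0.002],[0.024,0,0],0.05],
    [[0,0,-0.002],[0.024,0,0],0.05]
  ]
}}

```text
time_s: 14.38
tool_pos: [0.5603, 0.1405, 0.0692]
tool_rot: [-173.5, -0.1, -73.7]
force: [4.2, 1.0, 5.7]
grip_width: 0.0574
```

{"api": "send_rows", "payload": {
  "steps": [
    [[0,0,0],[0,0,0],0.06],
    [[0,0,0],[0,0,0],0.063],
    [[0,0,0],[0,0,0],0.066],
    [[0,0,0],[0,0,0],0.07],
    [[0,0,0],[0,0,0],0.07]
  ]
}}

```text
time_s: 14.8
tool_pos: [0.5574, 0.1398, 0.0667]
tool_rot: [-174.0, -0.1, -73.7]
force: [-0.1, -0.4, 0.0]
grip_width: 0.0684
```

```bash
python3 chk.py e9
python3 - <<'E'
from h import *
s=env.read_camera("side"); crop(s,240,255,90,60,8,'e9z')
E
```

```text
t 14.8 key lower edge in plate mm [-67.3   0.3   0.5] tilt -0.015 F [-0.1 -0.4  0. ] w 0.0684
scanner lower edge [64.7  0.5 -1.4]
```

View pics/e9z.png

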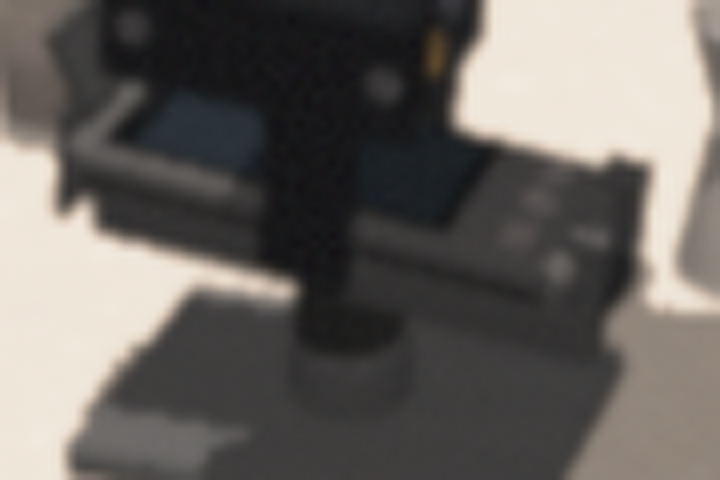

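{"api": "send_rows", "payload": {
  "steps": [
    [[0,0,-0.005],[0,0,0],0.08],
    [[0,0,-0.015],[0,0,0],0.08],
    [[0,0,-0.03],[0,0,0],0.08],
    [[0,0,-0.055],[0,0,0],0.08],
    [[0,0,-0.085],[0,0,0],0.08]
  ]
}}

```text
time_s: 15.37
tool_pos: [0.5485, 0.1376, 0.1526]
tool_rot: [-174.0, -0.0, -73.7]
force: [-0.5, -0.5, 0.4]
grip_width: 0.0797
```

{"api": "send_rows", "payload": {
  "steps": [
    [[0.03,0,-0.02],[0,0,0],0.08],
    [[0.065,0,-0.04],[0,0,0],0.08],
    [[0.1,0,-0.05],[0,0,0],0.08],
    [[0.14,0,-0.06],[0,0,0],0.08],
    [[0.18,0,-0.06],[0,0,0],0.08]
  ]
}}

```text
time_s: 15.78
tool_pos: [0.5955, -0.0381, 0.2163]
tool_rot: [-173.5, -0.2, -73.7]
force: [1.9, 0.5, 0.5]
grip_width: 0.0801
```

Run:
```python
from h import *
s=env.read_camera("side"); crop(s,235,245,95,75,8,'f1s'); t=env.read_camera("top"); crop(t,215,200,75,80,7,'f1t')
o=env.get_obs(); print(o['time_s'],o['tool_pos'],o['force'])
```

```text
15.8833 [ 0.59532503 -0.04685154  0.21321184] [-0.3519853  -0.04113323 -1.21181319]
```

View pics/f1s.png

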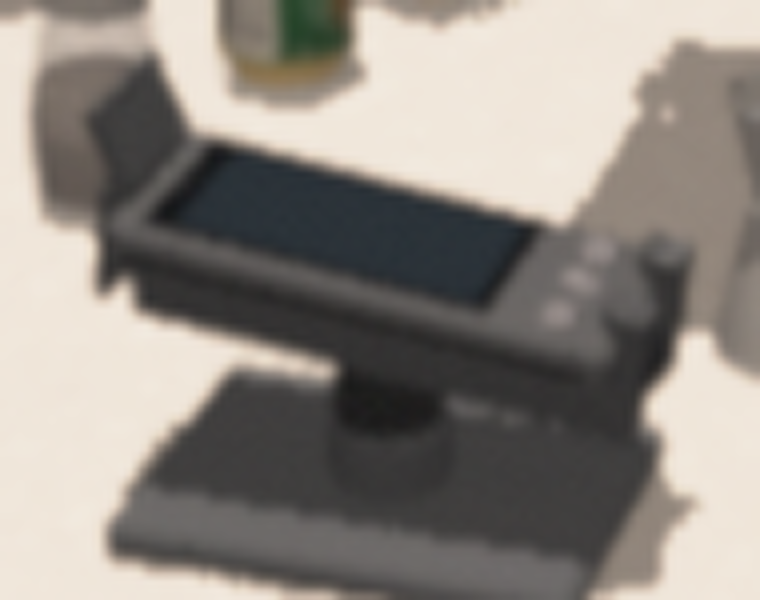

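View pics/f1t.png

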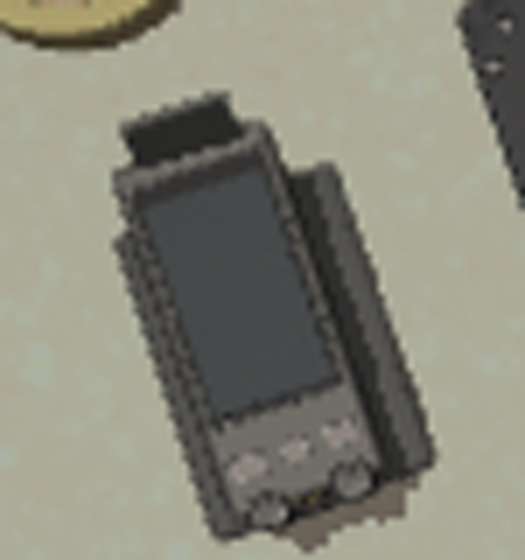

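Run:
```python
from h import *
for nm,(x0,y0,w,h,k) in dict(side=(235,245,95,75,8),top=(215,200,75,80,7)).items():
    c=env.read_camera(nm); im=cv2.resize(np.ascontiguousarray(c['pixels'][y0:y0+h,x0:x0+w,::-1]),None,fx=k,fy=k,interpolation=cv2.INTER_CUBIC)
    seat=np.array([.5605,.140,.0635])
    P=R.from_euler('z',16.2,degrees=True).as_matrix()@R.from_euler('y',-.12).as_matrix()
    def dot(q,col):
        u=(proj(c,seat+P@np.array(q))-[x0,y0]+.5)*k-.5; cv2.circle(im,tuple(int(v) for v in u.round()),3,col,-1)
    for a,col in((0.005,(0,255,0)),(.045,(0,0,255))):
        for X in(0,.132):
            for y in(-.029,.029): dot((-.066+X*np.cos(a)-.016*np.sin(a),y,X*np.sin(a)+.016*np.cos(a)),col)
    for j,col in((.003,(0,255,255)),(.008,(255,0,255))):
        for y in(-.019,.019): dot((.070+j,y,.041),col); dot((.059+j,y,.0205),col)
    cv2.imwrite(f'pics/g_{nm}.png',im)
```

```text
(no output)
```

View pics/g_side.png

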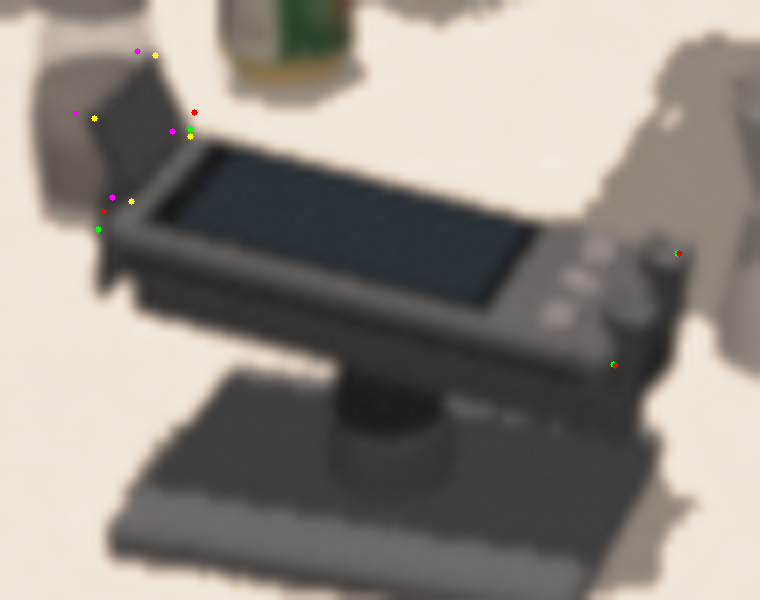

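View pics/g_top.png

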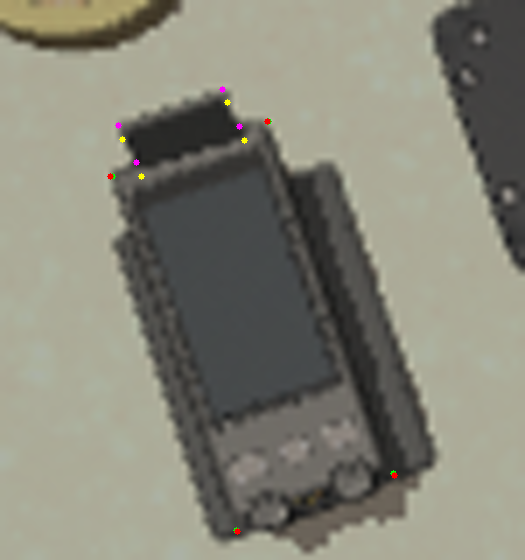

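{"api": "send_rows", "payload": {
  "steps": [
    [[0,0,0],[0,0,0],0.08],
    [[0,0,0],[0,0,0],0.08],
    [[0,0,0],[0,0,0],0.08],
    [[0,0,0],[0,0,0],0.08],
    [[0,0,0],[0,0,0],0.08]
  ]
}}

```text
time_s: 16.4
tool_pos: [0.5938, -0.036, 0.2121]
tool_rot: [-173.8, -0.1, -73.7]
force: [-0.0, 0.8, 0.1]
grip_width: 0.08
```

Run:
```python
from h import *
s=env.read_camera("side"); cv2.imwrite('pics/z_side.png',s['pixels'][:,:,::-1])
t=env.read_camera("top"); cv2.imwrite('pics/z_top.png',t['pixels'][:,:,::-1])
import pickle
t0,s0=pickle.load(open('c0.pkl','rb'))
# jaw detail before/after
a=cv2.resize(t0['pixels'][205:245,222:262,::-1],None,fx=9,fy=9,interpolation=cv2.INTER_NEAREST);b=cv2.resize(t['pixels'][205:245,222:262,::-1],None,fx=9,fy=9,interpolation=cv2.INTER_NEAREST)
cv2.imwrite('pics/z_jaw.png',np.hstack([a,b]))
```

```text
(no output)
```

View pics/z_side.png

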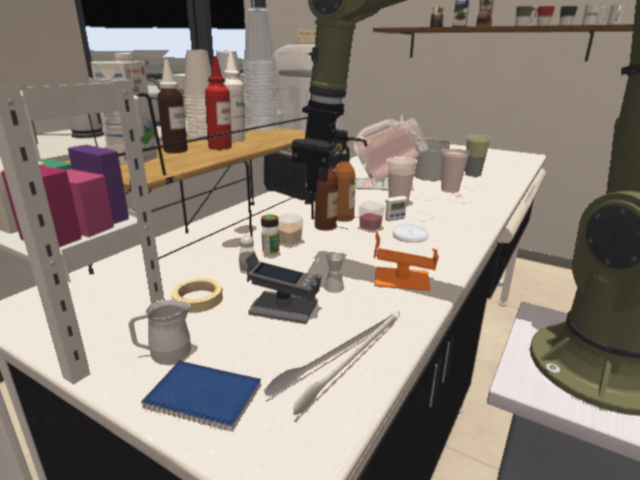

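View pics/z_jaw.png

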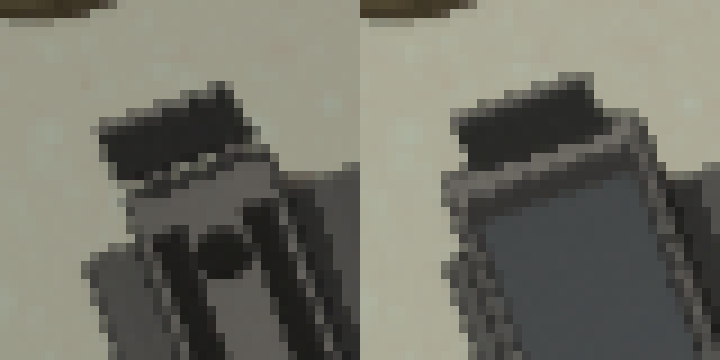

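```bash
python3 -c "
from cell import env
print(env.sign_off())"
```

```text
the job is handed in; nothing more can be done
None
```

The terminal is back in its charging dock, screen up and flat, and the job was handed in at about 16.5 s of the 54 s allowed.

**What I did:** I gripped the terminal across its width and carried it over tilted. I slid its key end along the plate under both hooks to the stop. Then I rotated the scanner end down and pressed, still gripped at the centre, until it stopped sinking. I eased off, opened the fingers and moved the arm clear.

**Last checks:**
- **Key end:** both pictures show it under the two hooks.
- **Flatness:** with nothing touching it, the terminal stays flat against the sprung pad. Its scanner-end corners match the flat position rather than the raised one.
- **Jaw:** compared with the first pictures, it sits about 2.4 mm open in the side view and 2 to 3.5 mm in the top view. That fits the docked reading of 3 mm and not the 8 mm of a jaw still forced open.
- **Surroundings:** the other things look unmoved in the last side picture. I saved the last full top picture but did not look at it.

**Uncertain or disagreeing:**
- **Snap not felt:** the snap did not show in the force reading, so I infer it from the pictures.
- **Pressing force:** it peaked at about 34 to 36 N at the centre of the terminal. That is more than the stated 8 to 10 N near its end, and I pressed a little past bottoming.
- **Dock rocking:** the dock rocked by an estimated 0.1 rad at most, against the 0.3 limit.
- **Dock position:** the pad and hook sightings disagreed by about 2.5 mm, and I settled it by feeling for contact. My drawn jaw points for the 3 mm opening fitted the side picture, but in the top picture they lay closer to the 8 mm position. I trusted the before-and-after comparison instead.

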